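Stow the packed box behind the drop flap, empty box to the tray

TASK

Two look-alike closed boxes stand on the bench: one is packed with a quartz part, the other is empty, and only their weight tells which. Pull the front flap of the lower stacking container all the way down, stand the packed box upright on the container's floor through that opening, stand the empty box upright in the shallow tray, and push the flap back up until it is fully shut. Set the boxes down without dropping them, and leave the glue gun, the tape roll and the foam block where they are.

Things in the scene. Friction and masses are not known exactly. Their poses are not given: they have to be found in the camera images.
- stack: fixed stack of two grey plastic containers, 400 mm wide (its y), 300 deep (its x). Origin: centre of the underside, on the bench; the front, with the flap, faces its own -x. Lower container 322 mm tall, front wall at x = -150 to -146 mm; the upper stands flush on it, front at x = -152, z = 322 to 442 mm: the lower one can be reached only through its front opening, with a tilted tool
- lintel (a point): middle of the upper rim of the lower container's front opening (axes as stack), at x = -148 mm, z = 298 mm. The opening is 310 mm wide and runs from the sill at z = 51 mm up to here
- stock_floor (a point): point on the lower container's floor (4 mm over the bench), mid-width, 76 mm behind the inside of its front wall; axes as stack: a good place for the packed box. White foam stock 94 mm high fills the back, from 110 mm behind this point on; the free floor is 186 mm deep and 392 mm wide
- flap (a joint): angle of the bottom-hinged front flap: 0 rad = upright, shut; 1.571 rad = pulled down level, sticking out to the front (its stop). It starts shut or slightly ajar. The hinge is stiff with friction: the flap stays where it is left and needs about 1 to 2 N at its edge to move. 300 mm wide, 4 mm thick, no handle
- flap_hinge (a point): middle of the flap's hinge line, at x = -148 mm and z = 55 mm in the frame of stack (axes as stack); the hinge line runs along y
- flap_edge (a point): middle of the flap's free edge, a rolled edge 10 mm thick, 120 mm from the hinge; z axis from hinge to edge, x axis towards the flap's inner face. Shut, it is 175 mm over the bench with an open gap of 123 mm between it and the lintel, so that it can be hooked from inside; pulled down, it is level 55 mm over the bench, with free space under it
- tray: shallow open grey tray for empty boxes, fixed, 300 mm (its x) by 200 mm (its y), 50 mm high, walls and floor 4 mm; origin at the centre of its underside on the bench
- tray_floor (a point): centre of the tray's inner floor (axes as tray)
- box_a_mid (a point): point at the centre (half-way up) of a closed upright box of light grey-blue plastic sheet, 60 x 60 mm and 72 mm tall, flat rigid sides, z axis up, x and y axes square to its sides. Starts standing on the bench. It looks exactly like the other box; one of the two is packed (about 270 to 410 g in all), the other holds only a foam insert (about 70 g). Which is which changes from start to start
- box_b_mid (a point): point at the centre (half-way up) of a closed upright box of light grey-blue plastic sheet, 60 x 60 mm and 72 mm tall, flat rigid sides, z axis up, x and y axes square to its sides. Starts standing on the bench. It looks exactly like the other box; one of the two is packed (about 270 to 410 g in all), the other holds only a foam insert (about 70 g). Which is which changes from start to start
- box_a: the box of box_a_mid; origin at the centre of its underside
- box_b: the box of box_b_mid; origin at the centre of its underside
- glue_gun: black cordless hot-glue gun lying on its side, about 200 x 160 x 40 mm; body origin on the bench under its barrel. Leave alone
- tape_roll: brown roll of packing tape lying flat, 100 mm across, 50 mm high; origin at the centre of its underside. Leave alone
- foam_block: white foam block 90 x 110 x 50 mm; origin at the centre of its underside. Leave alone
There are look-alikes about, which are no part of the job. What is shaped like the box_a but brown is not meant. What is shaped like the box_b but pink is not meant.

How it is judged:
On the way, in this order (a step that is already met when the one before it is completed fails the run):
1. the flap is pulled all the way down (over 1.40 rad) (value of joint flap above 1.4 rad), for 0.2 s.
2. the packed box stands on the floor of the lower container (((x of box_a_mid in the frame of stack between -0.118 and 0.012 m and y of box_a_mid in the frame of stack between -0.17 and 0.17 m and z of box_a_mid in the frame of stack between 0.028 and 0.05 m and angle between box_a_mid's own z axis and vertical below 0.12 rad and contact force between box_a and stack above 1.6 N) or (x of box_b_mid in the frame of stack between -0.118 and 0.012 m and y of box_b_mid in the frame of stack between -0.17 and 0.17 m and z of box_b_mid in the frame of stack between 0.028 and 0.05 m and angle between box_b_mid's own z axis and vertical below 0.12 rad and contact force between box_b and stack above 1.6 N))), for 0.2 s.
At the end, for the whole second after the job is handed in: The packed box (over 1.6 N on the floor) stands upright within 0.12 rad on the lower container's floor, between front wall and foam stock; the empty box stands likewise on the tray's floor; the flap is shut to within 0.06 rad; both boxes are at rest (((x of box_a_mid in the frame of stack between -0.118 and 0.012 m and y of box_a_mid in the frame of stack between -0.17 and 0.17 m and z of box_a_mid in the frame of stack between 0.028 and 0.05 m and angle between each of box_a_mid, box_b_mid's own z axis and vertical below 0.12 rad and contact force between box_a and stack above 1.6 N and x of box_b_mid in the frame of tray between -0.12 and 0.12 m and y of box_b_mid in the frame of tray between -0.07 and 0.07 m and z of box_b_mid in the frame of tray between 0.028 and 0.05 m) or (x of box_b_mid in the frame of stack between -0.118 and 0.012 m and y of box_b_mid in the frame of stack between -0.17 and 0.17 m and z of box_b_mid in the frame of stack between 0.028 and 0.05 m and angle between each of box_b_mid, box_a_mid's own z axis and vertical below 0.12 rad and contact force between box_b and stack above 1.6 N and x of box_a_mid in the frame of tray between -0.12 and 0.12 m and y of box_a_mid in the frame of tray between -0.07 and 0.07 m and z of box_a_mid in the frame of tray between 0.028 and 0.05 m)) and value of joint flap below 0.06 rad and linear speed of each of box_a, box_b below 0.02 m/s); the robot touches nothing.
It fails at once if a box was dropped (let go and fell faster than 0.7 m/s, about 25 mm of fall): box_a (contact force between the fingers and box_a below 0.05 N and linear speed of box_a above 0.7 m/s).
It fails at once if a box was dropped (let go and fell faster than 0.7 m/s, about 25 mm of fall): box_b (contact force between the fingers and box_b below 0.05 N and linear speed of box_b above 0.7 m/s).
It fails at once if the glue gun was moved more than 30 mm (distance of glue_gun from where it was at the start of the episode above 0.03 m).
It fails at once if the tape roll was moved more than 30 mm (distance of tape_roll from where it was at the start of the episode above 0.03 m).
It fails at once if the foam block was moved more than 30 mm (distance of foam_block from where it was at the start of the episode above 0.03 m).
It also fails if it takes over 72 s, if anything falls off the work surface, if the arm or the gripper's body presses on something with over 40 N, if the wrist force passes 120 N, or if a joint passes its speed limit or range.

ROBOT

A 6-joint arm with a two-finger parallel gripper is mounted at the origin on the work surface. World frame = base frame: x ahead of the robot, y to its left, z up, the work surface at z = 0. Lengths are in m, angles in rad, forces in N, time in s.
With the tool pointing down it reaches from about 0.425 to 0.95 m from the base axis. Payload 3.5 kg.
Tool frame: the origin (TCP) lies at the centre of the arm's flange, where the gripper is bolted on; the fingertips stand 173 mm ahead of it and the grasp point (between the pads) lies 155 mm ahead of it (ctrl.tcp_to_grasp is the distance from the TCP to the grasp point, in m); z points along the fingers, x is the direction in which the jaws open and shut, and the axes are right-handed (so a half turn about z gives the same grasp; the last joint's range is limited). The gripper opens to 85 mm and grips with 20 to 120 N. Pads are 22 mm wide; open, the fingers measure 114 mm over their backs; the gripper's body (76 mm by 85 mm) begins 54 mm behind the grasp point. The pads swing forward as they close: fully open they stand 13 mm farther back than shut.
Start: joints at [0.991, 0.286, 1.577, -0, 1.279, -0.15], TCP at [0.281, 0.614, 0.405] pointing down, gripper open.
Joint ranges: [-2.77, 2.77], [-0.9, 2.22], [0.21, 2.48], [-1.53, 4.67], [0.24, 2.81], [-2.84, 2.84]. Speed limits (rad/s): [2.79, 2.79, 3.14, 3.14, 3.14, 3.14].

INTERFACE

Orientations are given as a unit quaternion [x, y, z, w].
In Python, from plant import readout, imaging, ctrl, spotter gives the robot as it stands.
- The arm moves only by the tool apply_moves, never from a script. Its argument "steps" is a list of rows, each an object of numbers: "tx", "ty", "tz": the shift along the tool's x, y, z in mm; "wx", "wy", "wz": the turn, a rotation vector about the tool's x, y, z in rad. In form: [{"tx": .., "ty": .., "tz": .., "wx": .., "wy": .., "wz": ..}, ...]. A call has 1 to 12 rows; each row is the pose to reach, as a shift and turn from the pose commanded when the call began, along the tool's axes at that moment; what a row does not reach only later rows make up. A row lasts 1/10 s, in which the tool goes at most 50 mm and 8.59 degrees, less where a joint would pass 70% of its speed; a pose out of reach is approached as far as the arm can. A call with a gripper value outside its range is refused whole. "hand" is the opening, from 0 (shut) to 1 (fully open), set as the call begins (left out, the last holds). The fingers move at their own pace and stop on an object; "force" is the grip in N (left out, the last holds). Time passes only in rows, so rows that repeat a pose let the fingers close. It gives the time, the measured TCP pose, the force and the opening at its end, in the units of the state.
- readout.get_state(): the state, without advancing time (a new reading comes with each control period).
- imaging.read_camera(name): name is "scene" or "top"; returns a dict with "img" (384x512x3 uint8, red, green, blue), "vfov" (degrees; the focal length in pixels is half the picture's height over the tangent of half this angle, whatever the lens; pixels are square), "cx", "cy" (the principal point, pixels), "k1" (the pictures are not rectified: a ray, as slopes to the right and down, at radius r is drawn at 1 + k1 r^2 times it, then the intrinsics apply), "R" (3x3) and "t" (3): a world point X has camera coordinates R X + t. Camera axes: x right, y down, z forward; pixel columns grow to the right and rows downward; lengths in m; the calibration is good to about 2 mm. A picture is of the moment at which its call begins. There is no depth.
- ctrl.sign_off(): hands the job in, once; it reports no verdict.
Trained networks look in the newest picture that a camera, given by its name, has taken for a name from the list of things; names that differ only in an ending like _2 or _b are one class to them, and where a whole thing is asked for, a point or a joint stands for the part that bears it (a point fixed in the world has none). Each returns a list of dicts, best first, with "confidence" (0 to 1); they miss things now and then, are a little off and sometimes report something else, mostly with a low value. They report only what shows in the picture. A call takes as long as a camera call. They do not tell look-alikes from the thing itself.
- spotter.trace(camera, label): "region" (384x512 bool, what is visible of it) and "uv" ([column, row] in pixels, amid what is visible of it).
The state is a dict: "time": time; "qpos": joint angles; "dq": joint speeds; "joint_efforts": joint torques, N m; "eef_pos": TCP position; "tcp_rot": TCP orientation; "contact_force": force on the tool from outside, world axes, zero at the start; "wrist_torque": the same for the moment, N m; "opening": opening from 0.0 (shut) to 1.0 (fully open).
Only numpy, scipy, OpenCV 4.12 (cv2) and the standard library are available. Lean on these libraries where they do the work, as an engineer would, in place of code of your own. Each camera call takes 0.05 s, during which the arm holds its last target.

## Working session

There is one attempt and no reset: what is moved stays moved. The work goes in short steps, Python scripts to look and compute and a tool call to move; the robot and the scene stay as the last step left them, time stands still between calls to the robot, and variables do not carry over. Pictures are saved under pics/ and viewed, and the job is handed in when it is done.

Besides the shell and the picture viewer there is one more tool, called after "Call:" as name(argument=value, ...), one argument or row to a line, values as JSON. apply_moves: Moves the arm, as the interface text tells. Its arguments: {"type":"object","properties":{"steps":{"type":"array","items":{"type":"object","properties":{"tx":{"type":"number"},"ty":{"type":"number"},"tz":{"type":"number"},"wx":{"type":"number"},"wy":{"type":"number"},"wz":{"type":"number"}}}},"hand":{"type":"number"},"force":{"type":"number"}},"required":["steps"]}

```bash
ls; mkdir -p pics; cat > h.py <<'E'
import numpy as np, cv2
from plant import readout, imaging, ctrl, spotter
def K(c):
    f=c["img"].shape[0]/2/np.tan(np.radians(c["vfov"])/2); return f
def ray(c,uv):
    f=K(c); d=np.array([(uv[0]-c["cx"])/f,(uv[1]-c["cy"])/f]); s=d.copy()
    for _ in range(30): s=d/(1+c["k1"]*(s@s))
    R=np.array(c["R"]);t=np.array(c["t"])
    return -R.T@t, R.T@np.array([s[0],s[1],1])
def onz(c,uv,z):
    o,d=ray(c,uv); return o+d*(z-o[2])/d[2]
def proj(c,X):
    p=np.array(c["R"])@np.array(X)+np.array(c["t"]); s=p[:2]/p[2]; s=s*(1+c["k1"]*(s@s)); return s*K(c)+[c["cx"],c["cy"]]
def save(c,n): cv2.imwrite(n,c["img"][:,:,::-1])
E
python3 - <<'E'
from h import *
for n in("scene","top"):
    c=imaging.read_camera(n); save(c,f"pics/{n}0.png")
    print(n,K(c),c["cx"],c["cy"],c["k1"],ray(c,(256,192)))
s=readout.get_state();print(s)
E
```

```text
pics
scene 431.990554943448 250.46968141055714 193.01477018277453 -0.04104544541484564 (array([1.69846842, 0.52487114, 1.10728857]), array([-0.76211861, -0.24346886, -0.60005629]))
top 488.5986136858089 251.66294695903818 193.73484259733985 -0.12149680374979835 (array([0.49886171, 0.14968811, 1.65466187]), array([ 0.05648437, -0.0126605 , -0.99836898]))
{'time': 0.1, 'qpos': array([ 9.90955943e-01,  2.87139839e-01,  1.57806190e+00,  2.29957644e-05,
        1.27861221e+00, -1.50014799e-01]), 'dq': array([ 0.00016186, -0.00086919, -0.00381862,  0.0004201 , -0.00369538,
       -0.00012193]), 'joint_efforts': array([ 8.92799399e-04, -4.07296872e+01, -2.93698114e+01, -9.16615477e-05,
        3.39769853e-03, -2.25575505e-06]), 'eef_pos': array([0.2811345 , 0.61341604, 0.40342628]), 'tcp_rot': array([ 8.41640230e-01,  5.40037489e-01, -1.01839954e-03,  4.43307106e-04]), 'contact_force': array([ 0.97373227, -0.27887638,  0.6710177 ]), 'wrist_torque': array([-0.00323773,  0.01883548, -0.01685337]), 'opening': 1.0038126336354813}
```

View pics/scene0.png

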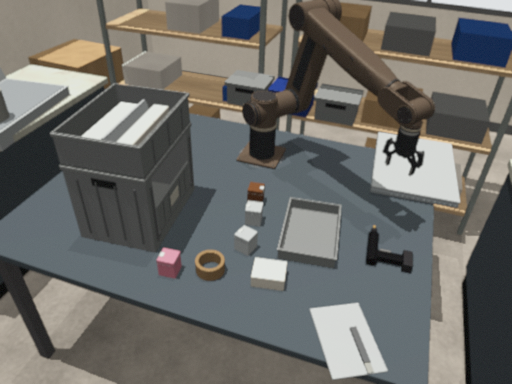

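View pics/top0.png

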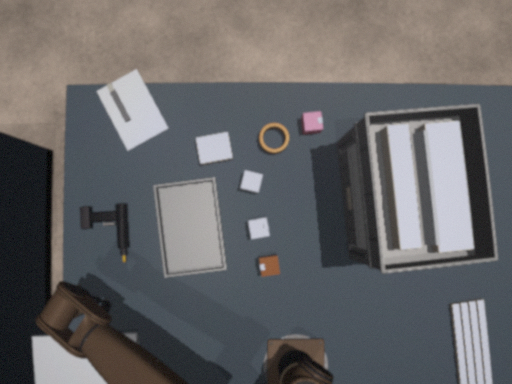

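```bash
python3 - <<'E'
from h import *
for n in("scene","top"):
  c=imaging.read_camera(n)
  for l in("box_a","flap","flap_edge","stack","tray","glue_gun","tape_roll","foam_block"):
    try:
      for r in spotter.trace(n,l):
        ys,xs=np.nonzero(r["region"]); u=r["uv"]
        print(n,l,round(r["confidence"],2),np.round(u,1),xs.min(),xs.max(),ys.min(),ys.max(),len(xs),np.round(onz(c,u,0.072),3),np.round(c["img"][r["region"]].mean(0)))
    except Exception as e: print(l,e)
E
```

```text
scene box_a 0.89 [254.9 198.3] 247 264 183 202 295 [0.424 0.114 0.072] [104.  80.  63.]
scene box_a 0.76 [250.8 216. ] 244 263 201 227 453 [0.531 0.135 0.072] [139. 142. 140.]
scene box_a 0.74 [169.9 261.3] 156 181 248 278 624 [ 0.844 -0.035  0.072] [155. 110. 120.]
scene box_a 0.59 [245.8 242.5] 233 257 227 253 498 [0.671 0.167 0.072] [142. 144. 143.]
scene flap 0.68 [173.2 193.6] 155 189 162 230 1019 [ 0.513 -0.197  0.072] [66. 67. 64.]
scene flap_edge 0.71 [173.7 198.8] 156 188 163 229 955 [ 0.542 -0.179  0.072] [66. 67. 64.]
scene stack 0.74 [130.3 162.3] 51 193 84 251 18131 [ 0.38  -0.476  0.072] [84. 85. 83.]
scene tray 0.63 [307.6 234.4] 277 340 198 266 3627 [0.554 0.357 0.072] [136. 137. 134.]
scene glue_gun 0.91 [384.4 255.9] 366 412 225 272 969 [0.565 0.627 0.072] [39. 39. 39.]
scene tape_roll 0.58 [209.1 266.8] 195 224 248 280 737 [0.821 0.095 0.072] [114.  94.  69.]
scene foam_block 0.83 [269.  271.5] 251 285 257 289 960 [0.771 0.283 0.072] [194. 195. 188.]
top box_a 0.89 [257.9 231.4] 249 267 218 238 339 [0.461 0.124 0.072] [189. 191. 202.]
top box_a 0.83 [269.8 266.9] 259 279 254 275 380 [0.346 0.086 0.072] [139.  98.  75.]
top box_a 0.81 [309.9 123.9] 301 322 112 133 431 [ 0.812 -0.048  0.072] [169. 129. 149.]
top flap 0.97 [348.6 197. ] 341 358 149 244 933 [ 0.572 -0.172  0.072] [53. 53. 53.]
top flap_edge 0.61 [351.5 194.8] 342 358 150 245 902 [ 0.579 -0.182  0.072] [54. 53. 54.]
top stack 0.86 [416.6 188.5] 338 497 104 271 22775 [ 0.599 -0.4    0.072] [121. 120. 124.]
top tray 0.55 [186.4 225.2] 154 225 177 277 5837 [0.481 0.355 0.072] [157. 155. 153.]
top glue_gun 0.72 [117.5 221.4] 80 128 203 261 1196 [0.493 0.582 0.072] [47. 47. 48.]
top tape_roll 0.56 [276.8 124.8] 259 288 122 153 449 [0.809 0.061 0.072] [148. 119.  87.]
top foam_block 0.94 [213.8 147.8] 196 232 132 164 922 [0.733 0.267 0.072] [190. 191. 202.]
```

The images show the stack at the −y side with its front facing +y. The pale boxes are at top-image px (251,182) and (259,228), and the brown and pink look-alikes at (269,266) and (313,122).

```bash
python3 - <<'E'
from h import *
c=imaging.read_camera("top"); i=c["img"][:,:,::-1]
cv2.imwrite("pics/topz1.png",cv2.resize(i[95:285,330:510],None,fx=3.1,fy=3.1,interpolation=cv2.INTER_CUBIC))
cv2.imwrite("pics/topz2.png",cv2.resize(i[110:285,145:325],None,fx=3.4,fy=3.4,interpolation=cv2.INTER_CUBIC))
E
```

```text
(no output)
```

View pics/topz1.png

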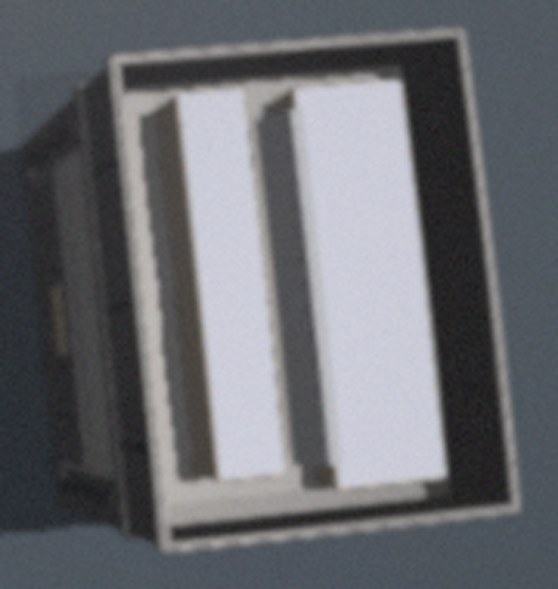

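View pics/topz2.png

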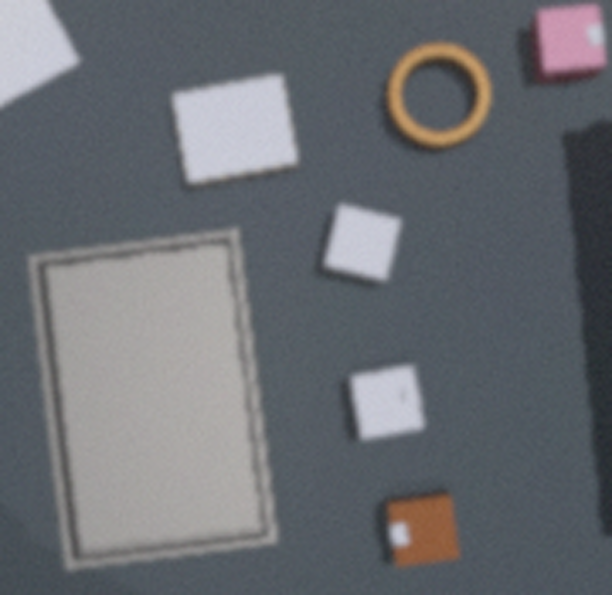

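```bash
cat > m.py <<'E'
from h import *
c=imaging.read_camera("top")
def q(pts,s,off,z): return np.array([onz(c,((p[0]+.5)/s-.5+off[0],(p[1]+.5)/s-.5+off[1]),z) for p in pts])
o1=(330,95);o2=(145,110)
for n,p,s,o,z in [("stack",[(112,57),(465,30),(521,510),(163,552)],3.1,o1,.442),
 ("box1",[(338,204),(402,219),(386,282),(322,266)],3.4,o2,.072),("box2",[(349,374),(414,366),(425,431),(361,440)],3.4,o2,.072),
 ("tray",[(28,256),(239,229),(277,543),(67,570)],3.4,o2,.05),("foam",[(172,93),(283,74),(299,162),(187,185)],3.4,o2,.05)]:
    w=q(p,s,o,z); e=np.roll(w,-1,0)-w
    print(n,"ctr",w.mean(0).round(4),"len",np.linalg.norm(e,axis=1).round(3),"ang",np.degrees(np.arctan2(e[:,1],e[:,0])).round(1)); print(w[:,:2].round(3).tolist())
print("tape",onz(c,(145+440/3.4,110+95/3.4),.05))
E
python3 m.py
```

```text
stack ctr [ 0.5804 -0.3146  0.442 ] len [0.305 0.402 0.306 0.404] ang [ -84.9 -174.7   95.4    5.1]
[[0.768, -0.145], [0.795, -0.448], [0.394, -0.485], [0.365, -0.181]]
box1 ctr [0.6241 0.1454 0.072 ] len [0.063 0.062 0.063 0.061] ang [-103.3  165.6   75.8  -14.5]
[[0.661, 0.168], [0.647, 0.107], [0.586, 0.123], [0.602, 0.184]]
box2 ctr [0.4715 0.1217 0.072 ] len [0.062 0.063 0.061 0.064] ang [ -83.1 -170.6   97.8   10.2]
[[0.499, 0.158], [0.506, 0.096], [0.445, 0.086], [0.436, 0.147]]
tray ctr [0.4748 0.3483 0.05  ] len [0.207 0.305 0.205 0.306] ang [ -82.9 -173.1   97.4    7.4]
[[0.614, 0.47], [0.639, 0.265], [0.336, 0.228], [0.31, 0.431]]
foam ctr [0.7378 0.2686 0.05  ] len [0.11  0.088 0.111 0.092] ang [ -80.4 -169.7  101.5    9.6]
[[0.773, 0.331], [0.791, 0.222], [0.705, 0.206], [0.682, 0.315]]
tape [0.76907469 0.06781998 0.05      ]
```

```bash
cat >> h.py <<'E'
th=np.radians(-84.8); XS=np.array([np.cos(th),np.sin(th),0]); YS=np.array([-np.sin(th),np.cos(th),0]); O=np.array([.5800,-.3146,0])
def S(x,y,z): return O+x*XS+y*YS+np.array([0,0,z])
E
python3 - <<'E'
from h import *
for n in("top","scene"):
  c=imaging.read_camera(n); i=c["img"][:,:,::-1]
  off=(325,95) if n=="top" else (40,75); sz=(180,190); s=3.1
  i=cv2.resize(i[off[1]:off[1]+sz[1],off[0]:off[0]+sz[0]],None,fx=s,fy=s,interpolation=cv2.INTER_CUBIC)
  def ln(pts,col):
    p=[(((proj(c,P)-off+.5)*s-.5)).astype(int).tolist() for P in pts]
    cv2.polylines(i,[np.array(p)],False,col,1,cv2.LINE_AA)
  ln([S(-.148,-.155,.298),S(-.148,.155,.298),S(-.148,.155,.051),S(-.148,-.155,.051),S(-.148,-.155,.298)],(0,255,255))
  ln([S(-.152,-.2,.442),S(-.152,.2,.442),S(.152,.2,.442)],(0,255,0))
  for f,col in((0,(0,0,255)),(.15,(255,0,255)),(.3,(255,100,0))):
    ln([S(-.148-.12*np.sin(f),-.15,.055+.12*np.cos(f)),S(-.148-.12*np.sin(f),.15,.055+.12*np.cos(f))],col)
  cv2.imwrite(f"pics/ov_{n}.png",i)
E
```

```text
(no output)
```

View pics/ov_top.png

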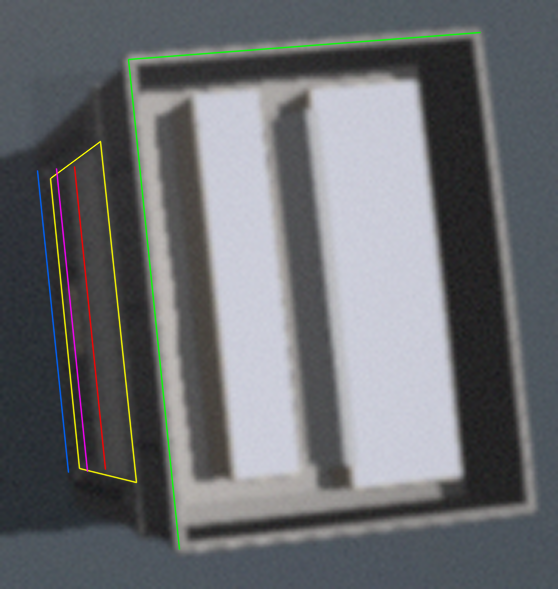

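View pics/ov_scene.png

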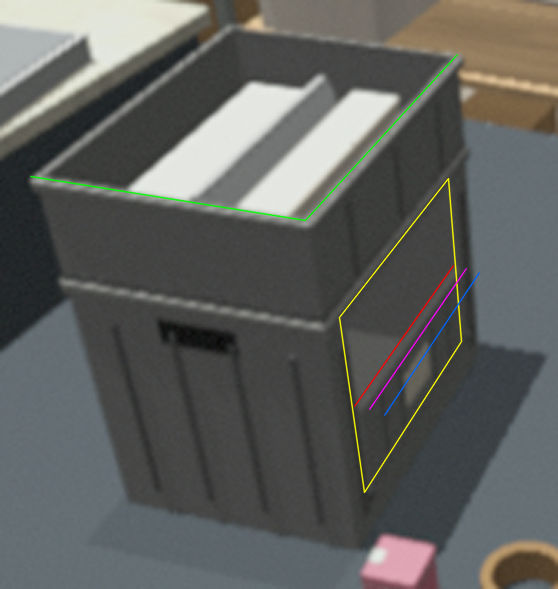

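```bash
cat >> h.py <<'E'
from scipy.spatial.transform import Rotation as Ro
def Rt(tilt,yaw=None):
    """tool x along heading yaw (rad, default stack y), tipped by tilt toward the tool y (inward)"""
    x=YS if yaw is None else np.array([np.cos(yaw),np.sin(yaw),0]); z=np.array([0,0,-1.]); y=np.cross(z,x)
    return np.c_[x,y,z]@Ro.from_rotvec([-tilt,0,0]).as_matrix()
def row(p,R,ahead,st=None,ref=None):
    """row to put point 'ahead' m along tool z at p"""
    st=st or readout.get_state(); P=np.array(st["eef_pos"]);Q=Ro.from_quat(st["tcp_rot"]).as_matrix()
    t=Q.T@(np.array(p)-R[:,2]*ahead-P)*1000; w=Ro.from_matrix(Q.T@R).as_rotvec()
    return np.r_[t.round(0),w.round(3)]
def show(): 
    s=readout.get_state(); R=Ro.from_quat(s["tcp_rot"]).as_matrix()
    print("t",s["time"],"q",np.round(s["qpos"],2),"p",np.round(s["eef_pos"],4),"z",R[:,2].round(3),"x",R[:,0].round(3),"F",np.round(s["contact_force"],1),"op",round(s["opening"],3))
    for a in(.155,.173):
        d=np.array(s["eef_pos"])+a*R[:,2]; e=d-O; print(a,"world",d.round(4),"stack",np.round([e@XS,e@YS,e[2]],4))
E
python3 - <<'E'
from h import *
show()
print(row(S(-.22,0,.25),Rt(np.radians(45)),.173))
E
```

```text
t 1.2 q [ 0.99  0.29  1.58  0.    1.28 -0.15] p [0.2812 0.6136 0.4048] z [-0.  0. -1.] x [0.417 0.909 0.   ] F [-0.2  0.   0.1] op 0.998
0.155 world [0.2812 0.6136 0.2498] stack [-0.9515 -0.2134  0.2498]
0.173 world [0.2812 0.6136 0.2318] stack [-0.9515 -0.2134  0.2318]
[-4.22e+02  4.88e+02  3.20e+01 -7.10e-01 -4.12e-01  9.94e-01]
```

Call:
apply_moves(
  steps=[
    {"tx": -422,"ty": 488,"tz": 32,"wx": -0.71,"wy": -0.412,"wz": 0.994},
    {"tx": -422,"ty": 488,"tz": 32,"wx": -0.71,"wy": -0.412,"wz": 0.994},
    {"tx": -422,"ty": 488,"tz": 32,"wx": -0.71,"wy": -0.412,"wz": 0.994},
    {"tx": -422,"ty": 488,"tz": 32,"wx": -0.71,"wy": -0.412,"wz": 0.994},
    {"tx": -422,"ty": 488,"tz": 32,"wx": -0.71,"wy": -0.412,"wz": 0.994},
    {"tx": -422,"ty": 488,"tz": 32,"wx": -0.71,"wy": -0.412,"wz": 0.994},
    {"tx": -422,"ty": 488,"tz": 32,"wx": -0.71,"wy": -0.412,"wz": 0.994},
    {"tx": -422,"ty": 488,"tz": 32,"wx": -0.71,"wy": -0.412,"wz": 0.994},
    {"tx": -422,"ty": 488,"tz": 32,"wx": -0.71,"wy": -0.412,"wz": 0.994},
    {"tx": -422,"ty": 488,"tz": 32,"wx": -0.71,"wy": -0.412,"wz": 0.994},
    {"tx": -422,"ty": 488,"tz": 32,"wx": -0.71,"wy": -0.412,"wz": 0.994},
    {"tx": -422,"ty": 488,"tz": 32,"wx": -0.71,"wy": -0.412,"wz": 0.994},
  ],
  hand=0,
)

```text
time: 2.4
eef_pos: [0.5304, 0.0665, 0.3753]
tcp_rot: [0.923, 0.042, 0.018, 0.382]
contact_force: [0.2, -0.7, 0.1]
opening: 0.003
```

```bash
python3 - <<'E'
from h import *
show()
print(row(S(-.22,0,.25),Rt(np.radians(45)),.173))
E
```

```text
t 2.4 q [ 0.04  0.04  1.96 -0.84  1.24  0.27] p [0.5304 0.0665 0.3753] z [ 0.064 -0.704 -0.707] x [0.996 0.09  0.001] F [ 0.2 -0.7  0.1] op 0.003
0.155 world [ 0.5404 -0.0426  0.2656] stack [-0.2745 -0.0148  0.2656]
0.173 world [ 0.5415 -0.0553  0.2529] stack [-0.2617 -0.0148  0.2529]
[ 1.5e+01  2.7e+01  3.2e+01 -0.0e+00 -0.0e+00 -1.0e-03]
```

Call:
apply_moves(
  steps=[
    {},
    {},
  ],
)

```text
$.steps[0]: bad value
```

```bash
python3 - <<'E'
from h import *
show()
print(row(S(-.22,0,.25),Rt(np.radians(45)),.173))
print(row(S(-.13,0,.215),Rt(np.radians(45)),.173))
c=imaging.read_camera("scene"); save(c,"pics/s1.png")
i=cv2.resize(c["img"][60:260,60:300,::-1],None,fx=3,fy=3,interpolation=cv2.INTER_CUBIC); cv2.imwrite("pics/s1.png",i)
E
```

```text
t 2.4 q [ 0.04  0.04  1.96 -0.84  1.24  0.27] p [0.5304 0.0665 0.3753] z [ 0.064 -0.704 -0.707] x [0.996 0.09  0.001] F [ 0.2 -0.7  0.1] op 0.003
0.155 world [ 0.5404 -0.0426  0.2656] stack [-0.2745 -0.0148  0.2656]
0.173 world [ 0.5415 -0.0553  0.2529] stack [-0.2617 -0.0148  0.2529]
[ 1.5e+01  2.7e+01  3.2e+01 -0.0e+00 -0.0e+00 -1.0e-03]
[ 1.5e+01  6.6e+01  1.2e+02 -0.0e+00 -0.0e+00 -1.0e-03]
```

View pics/s1.png

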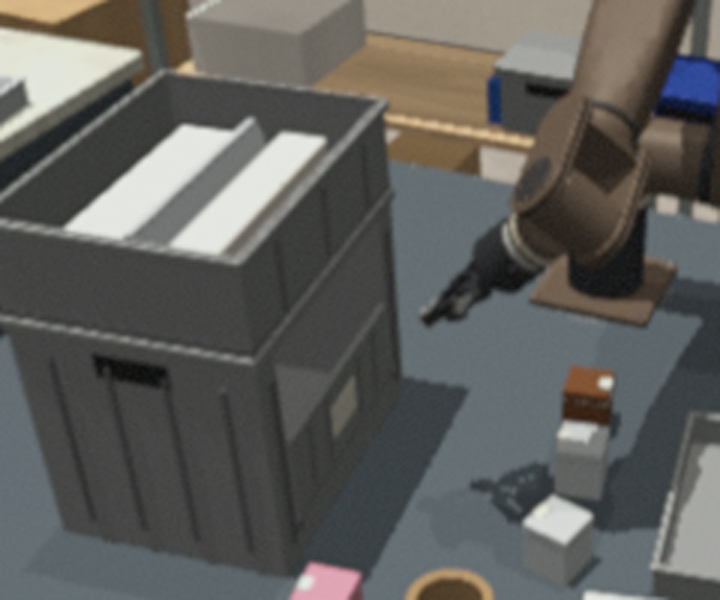

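```bash
python3 - <<'E'
from h import *
c=imaging.read_camera("scene")
show()
s=readout.get_state(); R=Ro.from_quat(s["tcp_rot"]).as_matrix()
for a in(.155,.16,.173,.186): print(a,(proj(c,s["eef_pos"]+a*R[:,2])-60)*3)
i=cv2.resize(c["img"][60:260,60:300,::-1],None,fx=3,fy=3,interpolation=cv2.INTER_CUBIC)
for a in(.16,.173,.186):
  p=(proj(c,s["eef_pos"]+a*R[:,2])-60)*3; cv2.circle(i,tuple(p.astype(int).tolist()),2,(0,0,255),-1)
cv2.imwrite("pics/s2.png",cv2.resize(i[200:400,350:650],None,fx=2.5,fy=2.5))
print(row(S(-.22,0,.25),Rt(np.radians(45)),.173))
E
```

```text
t 2.5 q [ 0.03  0.04  1.96 -0.84  1.24  0.28] p [0.5314 0.0637 0.3752] z [ 0.059 -0.705 -0.707] x [0.996 0.084 0.   ] F [-0.2  1.4 -0.4] op -0.006
0.155 world [ 0.5406 -0.0456  0.2657] stack [-0.2715 -0.0148  0.2657]
0.173 world [ 0.5417 -0.0583  0.253 ] stack [-0.2587 -0.0149  0.253 ]
0.155 [429.23956636 311.29075892]
0.16 [426.53867422 313.3214405 ]
0.173 [419.5630555  318.56660443]
0.186 [412.65418586 323.76229456]
[ 1.4e+01  2.5e+01  2.9e+01  1.0e-03  5.0e-03 -5.0e-03]
```

View pics/s2.png

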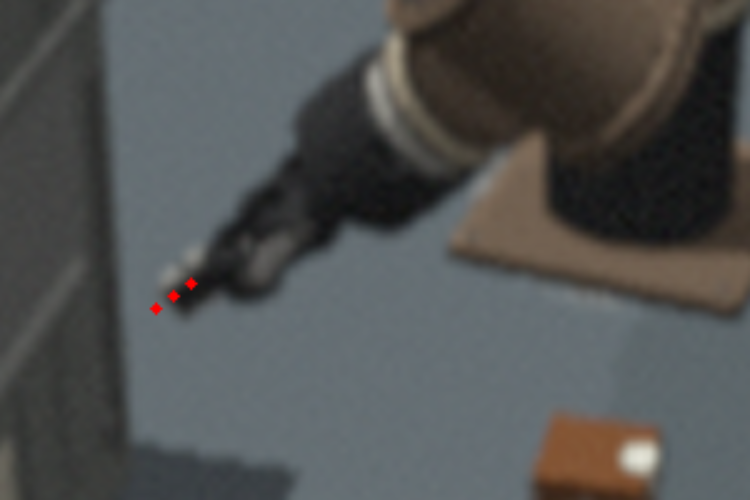

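```bash
cat > plan.py <<'E'
from h import *
R45=Rt(np.radians(45)); r2=np.sqrt(.5)
def optip(f,s=.022,c=.098):
    H=np.array([-.148,.055]); e=np.array([-np.sin(f),np.cos(f)]); n=np.array([np.cos(f),np.sin(f)])
    if f<np.pi/4: return H+.12*e+.016*np.array([r2,r2])+s*np.array([r2,-r2])
    return H+c*e+.002*n+.011*np.array([r2,r2])
def pr(pts,R=R45,ahead=.173):
    for p in pts:
        v=row(S(*p),R,ahead); print(np.round(p,3),dict(zip(("tx","ty","tz","wx","wy","wz"),v.tolist())))
E
python3 - <<'E'
from plan import *
pr([(-.22,0,.25),(-.18,0,.203),(-.13,0,.203),(-.125,0,.203)])
for f in np.arange(0,1.58,.1): print(f.round(2),optip(f).round(3))
E
```

```text
[-0.22  0.    0.25] {'tx': 14.0, 'ty': 25.0, 'tz': 29.0, 'wx': 0.001, 'wy': 0.005, 'wz': -0.005}
[-0.18   0.     0.203] {'tx': 15.0, 'ty': 20.0, 'tz': 91.0, 'wx': 0.001, 'wy': 0.005, 'wz': -0.005}
[-0.13   0.     0.203] {'tx': 15.0, 'ty': 56.0, 'tz': 126.0, 'wx': 0.001, 'wy': 0.005, 'wz': -0.005}
[-0.125  0.     0.203] {'tx': 15.0, 'ty': 59.0, 'tz': 130.0, 'wx': 0.001, 'wy': 0.005, 'wz': -0.005}
0.0 [-0.121  0.171]
0.1 [-0.133  0.17 ]
0.2 [-0.145  0.168]
0.3 [-0.157  0.165]
0.4 [-0.168  0.161]
0.5 [-0.179  0.156]
0.6 [-0.189  0.15 ]
0.7 [-0.198  0.143]
0.8 [-0.209  0.132]
0.9 [-0.216  0.125]
1.0 [-0.222  0.117]
1.1 [-0.227  0.109]
1.2 [-0.231  0.1  ]
1.3 [-0.234  0.091]
1.4 [-0.236  0.081]
1.5 [-0.238  0.072]
```

Call:
apply_moves(
  steps=[
    {"tx": 14,"ty": 25,"tz": 29,"wx": 0,"wy": 0.005,"wz": -0.005},
    {"tx": 15,"ty": 20,"tz": 60,"wx": 0,"wy": 0.005,"wz": -0.005},
    {"tx": 15,"ty": 20,"tz": 91,"wx": 0,"wy": 0.005,"wz": -0.005},
    {"tx": 15,"ty": 40,"tz": 110,"wx": 0,"wy": 0.005,"wz": -0.005},
    {"tx": 15,"ty": 57,"tz": 127,"wx": 0,"wy": 0.005,"wz": -0.005},
    {"tx": 15,"ty": 63,"tz": 133,"wx": 0,"wy": 0.005,"wz": -0.005},
    {"tx": 15,"ty": 63,"tz": 133,"wx": 0,"wy": 0.005,"wz": -0.005},
    {"tx": 15,"ty": 63,"tz": 133,"wx": 0,"wy": 0.005,"wz": -0.005},
  ],
)

```text
time: 3.3
eef_pos: [0.5573, -0.0675, 0.3256]
tcp_rot: [0.923, 0.045, 0.019, 0.382]
contact_force: [-0.4, 0.9, -0.7]
opening: -0.002
```

```bash
python3 - <<'E'
from plan import *
show()
pr([(-.119,0,.174)])
pr([tuple(np.insert(optip(f),1,0)) for f in (.05,.15,.25,.35,.45,.55,.65,.75,.85,.95)])
E
```

```text
t 3.3 q [-0.21  0.13  1.96 -0.92  1.01  0.19] p [ 0.5573 -0.0675  0.3256] z [ 0.069 -0.703 -0.708] x [0.995 0.098 0.   ] F [-0.4  0.9 -0.7] op -0.002
0.155 world [ 0.568  -0.1765  0.216 ] stack [-0.1386  0.0006  0.216 ]
0.173 world [ 0.5693 -0.1892  0.2032] stack [-0.1259  0.0007  0.2032]
[-0.119  0.     0.174] {'tx': 0.0, 'ty': -16.0, 'tz': 26.0, 'wx': -0.001, 'wy': -0.005, 'wz': 0.005}
[-0.127  0.     0.171] {'tx': 0.0, 'ty': -24.0, 'tz': 22.0, 'wx': -0.001, 'wy': -0.005, 'wz': 0.005}
[-0.139  0.     0.169] {'tx': 0.0, 'ty': -33.0, 'tz': 15.0, 'wx': -0.001, 'wy': -0.005, 'wz': 0.005}
[-0.151  0.     0.167] {'tx': 0.0, 'ty': -43.0, 'tz': 8.0, 'wx': -0.001, 'wy': -0.005, 'wz': 0.005}
[-0.162  0.     0.163] {'tx': 0.0, 'ty': -54.0, 'tz': 2.0, 'wx': -0.001, 'wy': -0.005, 'wz': 0.005}
[-0.173  0.     0.159] {'tx': 1.0, 'ty': -65.0, 'tz': -2.0, 'wx': -0.001, 'wy': -0.005, 'wz': 0.005}
[-0.184  0.     0.153] {'tx': 1.0, 'ty': -77.0, 'tz': -5.0, 'wx': -0.001, 'wy': -0.005, 'wz': 0.005}
[-0.194  0.     0.146] {'tx': 1.0, 'ty': -88.0, 'tz': -8.0, 'wx': -0.001, 'wy': -0.005, 'wz': 0.005}
[-0.203  0.     0.139] {'tx': 1.0, 'ty': -100.0, 'tz': -9.0, 'wx': -0.001, 'wy': -0.005, 'wz': 0.005}
[-0.213  0.     0.129] {'tx': 1.0, 'ty': -114.0, 'tz': -9.0, 'wx': -0.001, 'wy': -0.005, 'wz': 0.005}
[-0.219  0.     0.121] {'tx': 1.0, 'ty': -124.0, 'tz': -8.0, 'wx': -0.001, 'wy': -0.005, 'wz': 0.005}
```

Call:
apply_moves(
  steps=[
    {"tx": 0,"ty": -16,"tz": 26,"wx": 0,"wy": -0.005,"wz": 0.005},
    {"tx": 0,"ty": -16,"tz": 26,"wx": 0,"wy": -0.005,"wz": 0.005},
    {"tx": 0,"ty": -24,"tz": 22,"wx": 0,"wy": -0.005,"wz": 0.005},
    {"tx": 0,"ty": -33,"tz": 15,"wx": 0,"wy": -0.005,"wz": 0.005},
    {"tx": 0,"ty": -43,"tz": 8,"wx": 0,"wy": -0.005,"wz": 0.005},
    {"tx": 0,"ty": -54,"tz": 2,"wx": 0,"wy": -0.005,"wz": 0.005},
    {"tx": 0,"ty": -65,"tz": -2,"wx": 0,"wy": -0.005,"wz": 0.005},
    {"tx": 0,"ty": -77,"tz": -5,"wx": 0,"wy": -0.005,"wz": 0.005},
    {"tx": 0,"ty": -77,"tz": -5,"wx": 0,"wy": -0.005,"wz": 0.005},
  ],
)

```text
time: 4.2
eef_pos: [0.5511, -0.0089, 0.2729]
tcp_rot: [0.923, 0.043, 0.016, 0.381]
contact_force: [0.3, 0.5, -0.9]
opening: 0.0
```

```bash
cat >> h.py <<'E'
def pic(n,name,x0,y0,x1,y1,s):
    c=imaging.read_camera(n); cv2.imwrite(name,cv2.resize(c["img"][y0:y1,x0:x1,::-1],None,fx=s,fy=s,interpolation=cv2.INTER_CUBIC)); return c
E
python3 - <<'E'
from plan import *
pic("scene","pics/s3.png",60,60,300,260,3)
show()
pr([tuple(np.insert(optip(f),1,0)) for f in (.7,.8,.9,1,1.1,1.2,1.3,1.4,1.5,1.55)])
E
```

```text
t 4.25 q [-0.11  0.19  2.   -0.95  1.02  0.35] p [ 0.5512 -0.0095  0.2732] z [ 0.063 -0.703 -0.708] x [ 0.996  0.091 -0.003] F [ 0.2  0.2 -0.8] op -0.0
0.155 world [ 0.5609 -0.1185  0.1634] stack [-0.197  -0.0012  0.1634]
0.173 world [ 0.5621 -0.1312  0.1507] stack [-0.1843 -0.0012  0.1507]
[-0.198  0.     0.143] {'tx': 1.0, 'ty': -16.0, 'tz': -4.0, 'wx': -0.002, 'wy': 0.001, 'wz': 0.002}
[-0.209  0.     0.132] {'tx': 1.0, 'ty': -31.0, 'tz': -5.0, 'wx': -0.002, 'wy': 0.001, 'wz': 0.002}
[-0.216  0.     0.125] {'tx': 1.0, 'ty': -40.0, 'tz': -4.0, 'wx': -0.002, 'wy': 0.001, 'wz': 0.002}
[-0.222  0.     0.117] {'tx': 1.0, 'ty': -50.0, 'tz': -3.0, 'wx': -0.002, 'wy': 0.001, 'wz': 0.002}
[-0.227  0.     0.109] {'tx': 1.0, 'ty': -60.0, 'tz': -0.0, 'wx': -0.002, 'wy': 0.001, 'wz': 0.002}
[-0.231  0.     0.1  ] {'tx': 1.0, 'ty': -69.0, 'tz': 3.0, 'wx': -0.002, 'wy': 0.001, 'wz': 0.002}
[-0.234  0.     0.091] {'tx': 1.0, 'ty': -78.0, 'tz': 7.0, 'wx': -0.002, 'wy': 0.001, 'wz': 0.002}
[-0.236  0.     0.081] {'tx': 1.0, 'ty': -86.0, 'tz': 12.0, 'wx': -0.002, 'wy': 0.001, 'wz': 0.002}
[-0.238  0.     0.072] {'tx': 1.0, 'ty': -94.0, 'tz': 18.0, 'wx': -0.002, 'wy': 0.001, 'wz': 0.002}
[-0.238  0.     0.067] {'tx': 1.0, 'ty': -98.0, 'tz': 21.0, 'wx': -0.002, 'wy': 0.001, 'wz': 0.002}
```

View pics/s3.png

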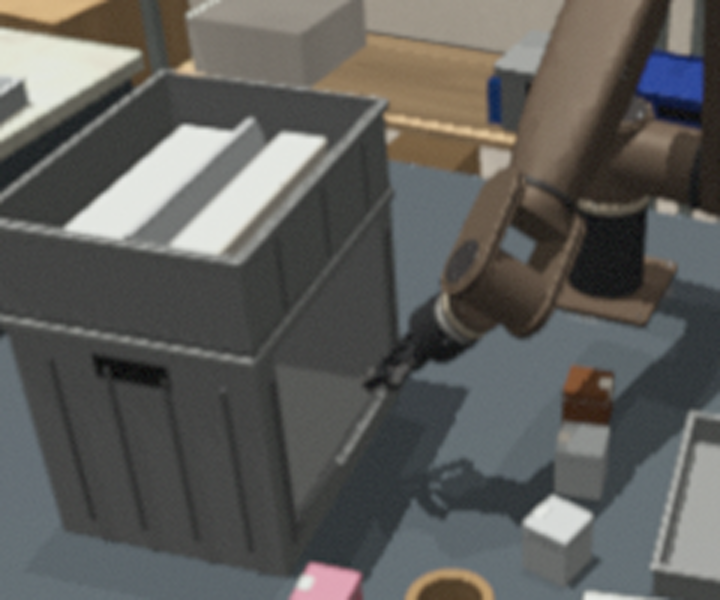

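The flap follows the finger; its edge now runs from about (340,460) to (385,395). I'll carry on down.

Call:
apply_moves(
  steps=[
    {"tx": 1,"ty": -16,"tz": -4,"wx": 0,"wy": 0,"wz": 0},
    {"tx": 1,"ty": -31,"tz": -5,"wx": 0,"wy": 0,"wz": 0},
    {"tx": 1,"ty": -40,"tz": -4,"wx": 0,"wy": 0,"wz": 0},
    {"tx": 1,"ty": -50,"tz": -3,"wx": 0,"wy": 0,"wz": 0},
    {"tx": 1,"ty": -60,"tz": 0,"wx": 0,"wy": 0,"wz": 0},
    {"tx": 1,"ty": -69,"tz": 3,"wx": 0,"wy": 0,"wz": 0},
    {"tx": 1,"ty": -78,"tz": 7,"wx": 0,"wy": 0,"wz": 0},
    {"tx": 1,"ty": -86,"tz": 12,"wx": 0,"wy": 0,"wz": 0},
    {"tx": 1,"ty": -94,"tz": 18,"wx": 0,"wy": 0,"wz": 0},
    {"tx": 1,"ty": -97,"tz": 20,"wx": 0,"wy": 0,"wz": 0},
    {"tx": 1,"ty": -97,"tz": 20,"wx": 0,"wy": 0,"wz": 0},
  ],
)

```text
time: 5.35
eef_pos: [0.5474, 0.0437, 0.1908]
tcp_rot: [0.923, 0.042, 0.016, 0.382]
contact_force: [0.1, 0.3, 0.5]
opening: -0.003
```

```bash
python3 - <<'E'
from plan import *
c=pic("scene","pics/s4.png",60,60,300,260,3)
show()
for f in(1.3,1.4,1.5,1.57): print(f,[((proj(c,S(-.148-.12*np.sin(f),y,.055+.12*np.cos(f)))-60)*3).round().tolist() for y in(-.15,.15)])
E
```

```text
t 5.4 q [-0.01  0.34  2.01 -0.99  1.    0.55] p [0.5477 0.0437 0.1914] z [ 0.063 -0.704 -0.707] x [ 0.996  0.09  -0.001] F [0.6 0.1 1.1] op 0.001
0.155 world [ 0.5574 -0.0655  0.0818] stack [-2.502e-01  1.000e-04  8.180e-02]
0.173 world [ 0.5585 -0.0781  0.069 ] stack [-0.2374  0.      0.069 ]
1.3 [[463.0, 369.0], [382.0, 513.0]]
1.4 [[465.0, 376.0], [385.0, 521.0]]
1.5 [[466.0, 383.0], [387.0, 529.0]]
1.57 [[467.0, 388.0], [387.0, 534.0]]
```

View pics/s4.png

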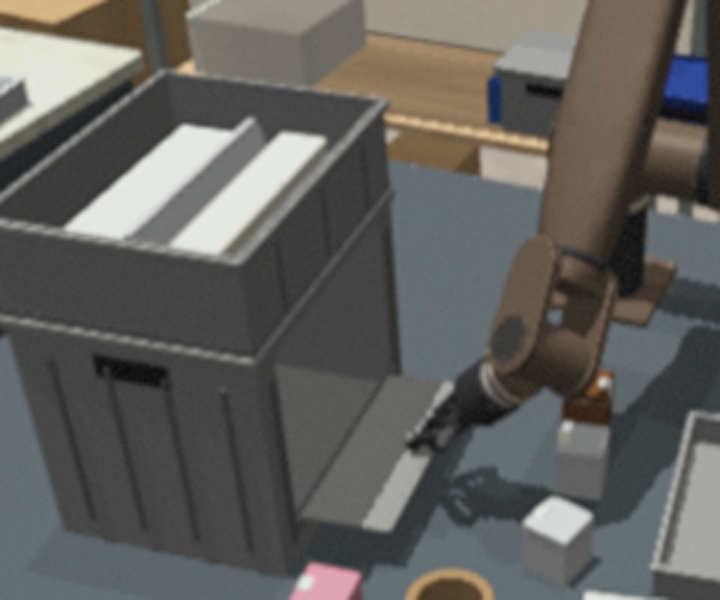

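Call:
apply_moves(
  steps=[
    {"tx": 0,"ty": -4,"tz": 4,"wx": 0,"wy": 0,"wz": 0},
    {"tx": 0,"ty": -5,"tz": 5,"wx": 0,"wy": 0,"wz": 0},
    {"tx": 0,"ty": -5,"tz": 5,"wx": 0,"wy": 0,"wz": 0},
    {"tx": 0,"ty": 30,"tz": -30,"wx": 0,"wy": 0,"wz": 0},
    {"tx": 0,"ty": 60,"tz": -60,"wx": 0,"wy": 0,"wz": 0},
    {"tx": 0,"ty": 80,"tz": -80,"wx": 0,"wy": 0,"wz": 0},
    {"tx": 0,"ty": 80,"tz": -80,"wx": 0,"wy": 0,"wz": 0},
  ],
)

```text
time: 6.1
eef_pos: [0.5493, 0.0437, 0.3106]
tcp_rot: [0.923, 0.04, 0.022, 0.383]
contact_force: [1.4, -0.2, 0.3]
opening: 0.002
```

```bash
python3 - <<'E'
from plan import *
c=pic("scene","pics/s5.png",60,60,300,260,3)
show()
R=Rt(np.radians(40),np.radians(8.5)); G=np.array([.4715,.1217,.050])
for d in(.10,.0): print(d,row(G-R[:,2]*d,R,.155))
E
```

```text
t 6.15 q [-0.01  0.15  1.97 -0.89  1.12  0.36] p [0.5484 0.0437 0.3076] z [ 0.068 -0.704 -0.707] x [0.996 0.09  0.005] F [-0.5 -0.8 -0.3] op -0.002
0.155 world [ 0.5589 -0.0654  0.198 ] stack [-0.2501  0.0016  0.198 ]
0.173 world [ 0.5601 -0.078   0.1853] stack [-0.2374  0.0016  0.1853]
0.1 [-7.90e+01 -2.19e+02 -1.32e+02  8.70e-02  3.50e-02 -4.60e-02]
0.0 [-7.60e+01 -2.28e+02 -3.20e+01  8.70e-02  3.50e-02 -4.60e-02]
```

View pics/s5.png

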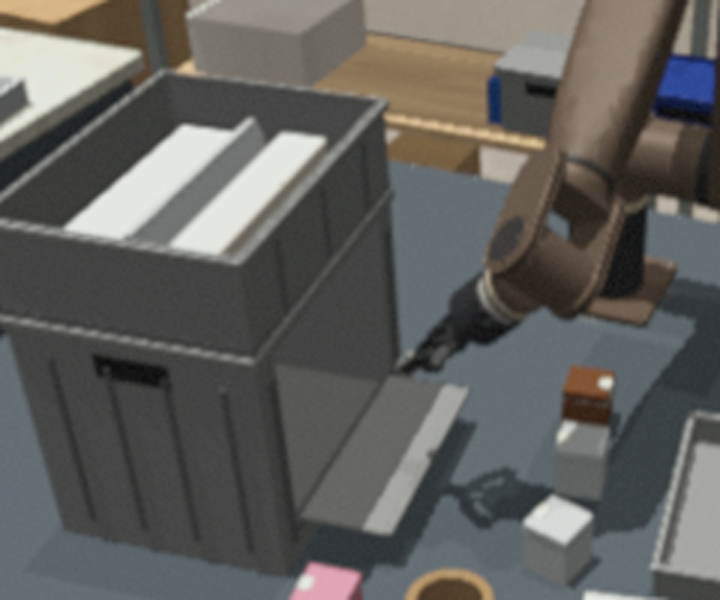

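The flap edge corners at (467,388) and (388,533) match the 1.57 rad prediction, so the flap is fully down. Next is the nearer box.

Call:
apply_moves(
  steps=[
    {"tx": -20,"ty": -40,"tz": -60,"wx": 0.02,"wy": 0.01,"wz": -0.01},
    {"tx": -79,"ty": -219,"tz": -132,"wx": 0.087,"wy": 0.035,"wz": -0.046},
    {"tx": -79,"ty": -219,"tz": -132,"wx": 0.087,"wy": 0.035,"wz": -0.046},
    {"tx": -79,"ty": -219,"tz": -132,"wx": 0.087,"wy": 0.035,"wz": -0.046},
    {"tx": -79,"ty": -219,"tz": -132,"wx": 0.087,"wy": 0.035,"wz": -0.046},
    {"tx": -79,"ty": -219,"tz": -132,"wx": 0.087,"wy": 0.035,"wz": -0.046},
    {"tx": -79,"ty": -219,"tz": -132,"wx": 0.087,"wy": 0.035,"wz": -0.046},
    {"tx": -79,"ty": -219,"tz": -132,"wx": 0.087,"wy": 0.035,"wz": -0.046},
  ],
  hand=1,
  force=60,
)

```text
time: 6.95
eef_pos: [0.4461, 0.2837, 0.2419]
tcp_rot: [0.937, 0.071, 0.021, 0.342]
contact_force: [0.8, -1.5, 0.4]
opening: 0.998
```

```bash
python3 - <<'E'
from plan import *
c=pic("scene","pics/s6.png",150,100,390,300,3)
c=pic("top","pics/t6.png",150,130,330,290,3.5)
show()
R=Rt(np.radians(40),np.radians(8.5)); G=np.array([.4715,.1217,.050])
for d in(.10,.0): print(d,row(G-R[:,2]*d,R,.155))
E
```

```text
t 7.05 q [ 0.46  0.24  2.   -0.7   1.25  0.66] p [0.447  0.283  0.2432] z [ 0.089 -0.637 -0.766] x [ 0.989  0.146 -0.006] F [ 0.8  1.  -0.5] op 1.001
0.155 world [0.4609 0.1843 0.1245] stack [-0.5076 -0.0734  0.1245]
0.173 world [0.4625 0.1728 0.1107] stack [-0.4961 -0.0729  0.1107]
0.1 [ 0.     1.    -2.     0.     0.006  0.003]
0.0 [1.0e+00 1.0e+00 9.8e+01 0.0e+00 6.0e-03 3.0e-03]
```

View pics/s6.png

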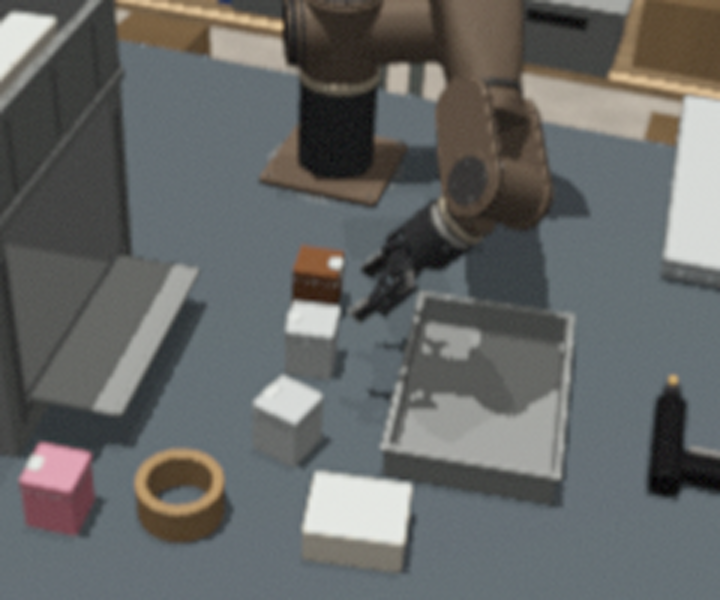

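View pics/t6.png

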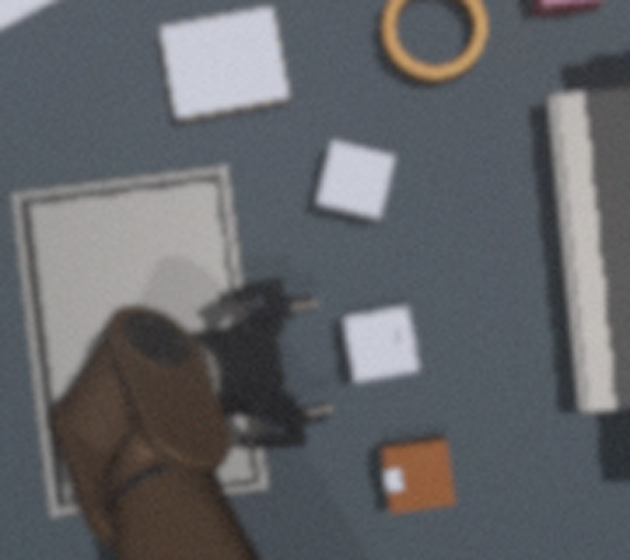

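Call:
apply_moves(
  steps=[
    {"tx": 1,"ty": 1,"tz": 30,"wx": 0,"wy": 0.006,"wz": 0.003},
    {"tx": 1,"ty": 1,"tz": 60,"wx": 0,"wy": 0.006,"wz": 0.003},
    {"tx": 1,"ty": 1,"tz": 85,"wx": 0,"wy": 0.006,"wz": 0.003},
    {"tx": 1,"ty": 1,"tz": 98,"wx": 0,"wy": 0.006,"wz": 0.003},
    {"tx": 1,"ty": 1,"tz": 98,"wx": 0,"wy": 0.006,"wz": 0.003},
    {"tx": 1,"ty": 1,"tz": 98,"wx": 0,"wy": 0.006,"wz": 0.003},
  ],
)

```text
time: 7.65
eef_pos: [0.4574, 0.2206, 0.1699]
tcp_rot: [0.937, 0.069, 0.026, 0.341]
contact_force: [1.0, 0.2, -0.1]
opening: 0.998
```

Call:
apply_moves(
  steps=[
    {"tx": 0,"ty": 0,"tz": 0},
    {"tx": 0,"ty": 0,"tz": 0},
    {"tx": 0,"ty": 0,"tz": 0},
    {"tx": 0,"ty": 0,"tz": 0},
    {"tx": 0,"ty": 0,"tz": 0},
    {"tx": 0,"ty": 0,"tz": 0},
  ],
  hand=0,
  force=60,
)

```text
$.steps[0]: bad value
```

```bash
python3 - <<'E'
from plan import *
c=pic("scene","pics/s7.png",150,100,390,300,3)
show()
E
```

```text
t 7.7 q [ 0.35  0.32  2.07 -0.8   1.07  0.71] p [0.4575 0.2211 0.1702] z [ 0.098 -0.635 -0.766] x [0.989 0.149 0.003] F [-0.3 -0.1 -0.3] op 1.001
0.155 world [0.4726 0.1227 0.0515] stack [-0.4452 -0.0673  0.0515]
0.173 world [0.4744 0.1112 0.0377] stack [-0.4337 -0.0666  0.0377]
```

View pics/s7.png

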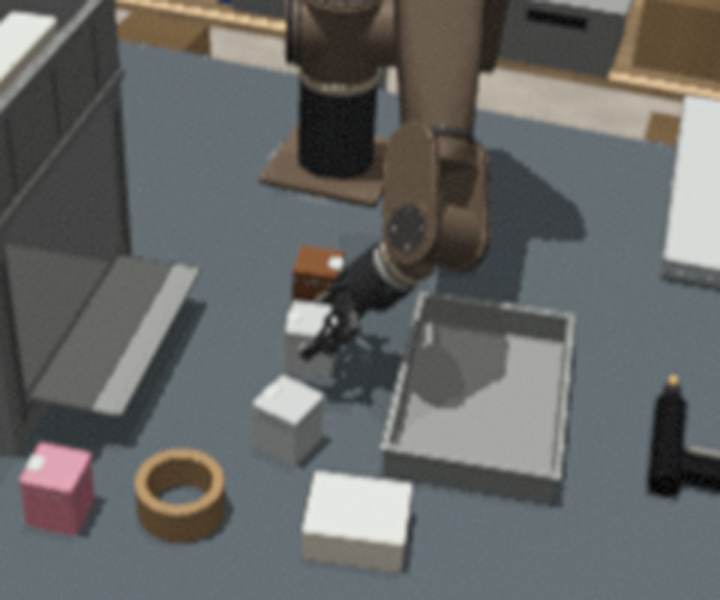

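The open fingers straddle the box at about (315,335). I'll close and lift, with all six fields filled in each row.

Call:
apply_moves(
  steps=[
    {"tx": 0,"ty": 0,"tz": 0,"wx": 0,"wy": 0,"wz": 0},
    {"tx": 0,"ty": 0,"tz": 0,"wx": 0,"wy": 0,"wz": 0},
    {"tx": 0,"ty": 0,"tz": 0,"wx": 0,"wy": 0,"wz": 0},
    {"tx": 0,"ty": 0,"tz": 0,"wx": 0,"wy": 0,"wz": 0},
    {"tx": 0,"ty": 0,"tz": 0,"wx": 0,"wy": 0,"wz": 0},
    {"tx": 0,"ty": 0,"tz": 0,"wx": 0,"wy": 0,"wz": 0},
  ],
  hand=0,
  force=60,
)

```text
time: 8.3
eef_pos: [0.4572, 0.2216, 0.1703]
tcp_rot: [0.937, 0.07, 0.027, 0.341]
contact_force: [-1.8, 2.8, 5.3]
opening: 0.694
```

Call:
apply_moves(
  steps=[
    {"tx": 0,"ty": 6,"tz": -8,"wx": 0,"wy": 0,"wz": 0},
    {"tx": 0,"ty": 13,"tz": -15,"wx": 0,"wy": 0,"wz": 0},
    {"tx": 0,"ty": 26,"tz": -30,"wx": 0,"wy": 0,"wz": 0},
    {"tx": 0,"ty": 38,"tz": -46,"wx": 0,"wy": 0,"wz": 0},
    {"tx": 0,"ty": 45,"tz": -54,"wx": 0,"wy": 0,"wz": 0},
    {"tx": 0,"ty": 45,"tz": -54,"wx": 0,"wy": 0,"wz": 0},
    {"tx": 0,"ty": 45,"tz": -54,"wx": 0,"wy": 0,"wz": 0},
  ],
)

```text
time: 9.0
eef_pos: [0.4562, 0.2209, 0.239]
tcp_rot: [0.937, 0.07, 0.026, 0.341]
contact_force: [-0.5, -0.1, -3.0]
opening: 0.698
```

```bash
python3 - <<'E'
from plan import *
F=[]
for k in range(6):
    c=imaging.read_camera("scene"); F.append(readout.get_state()["contact_force"])
print(np.mean(F,0),np.std(F,0))
c=pic("scene","pics/s8.png",150,100,390,300,3)
show()
E
```

```text
[-0.08300929  0.10159903 -3.24048521] [0.35655537 0.42713634 0.1191182 ]
t 9.35 q [ 0.35  0.19  2.07 -0.75  1.17  0.6 ] p [0.4564 0.221  0.2387] z [ 0.095 -0.636 -0.766] x [ 0.989  0.149 -0.   ] F [ 0.1  0.2 -2.9] op 0.696
0.155 world [0.4712 0.1225 0.12  ] stack [-0.4451 -0.0687  0.12  ]
0.173 world [0.4729 0.111  0.1062] stack [-0.4336 -0.0681  0.1062]
```

View pics/s8.png

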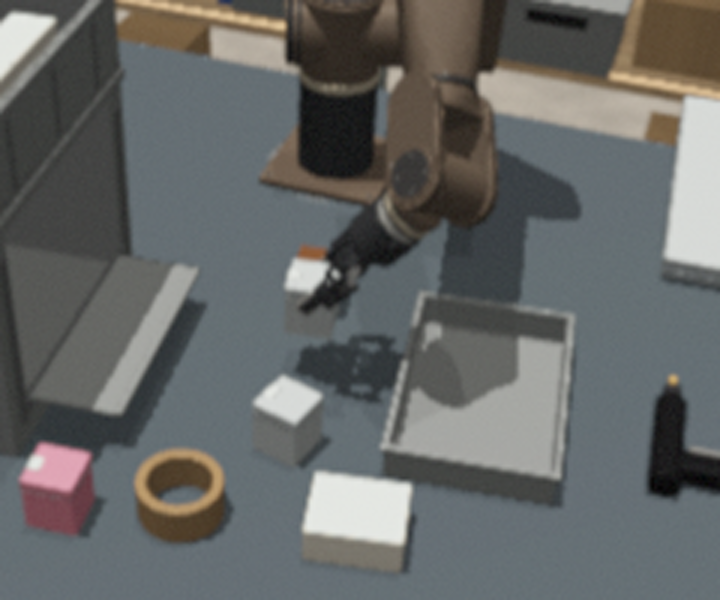

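Average weight reads 3.24 N, about 330 g, so this is the packed box. It hangs upright at (310,295), and next it goes into the container.

```bash
python3 - <<'E'
from plan import *
pr([(-.33,0,.140),(-.20,0,.130),(-.08,0,.126)],Rt(np.radians(40)),.155)
E
```

```text
[-0.33  0.    0.14] {'tx': 68.0, 'ty': 104.0, 'tz': 61.0, 'wx': 0.0, 'wy': -0.037, 'wz': 0.045}
[-0.2   0.    0.13] {'tx': 60.0, 'ty': 197.0, 'tz': 152.0, 'wx': 0.0, 'wy': -0.037, 'wz': 0.045}
[-0.08   0.     0.126] {'tx': 53.0, 'ty': 286.0, 'tz': 232.0, 'wx': 0.0, 'wy': -0.037, 'wz': 0.045}
```

Call:
apply_moves(
  steps=[
    {"tx": 5,"ty": 20,"tz": -8,"wx": 0,"wy": 0,"wz": 0},
    {"tx": 23,"ty": 45,"tz": 10,"wx": 0,"wy": -0.012,"wz": 0.015},
    {"tx": 45,"ty": 75,"tz": 35,"wx": 0,"wy": -0.025,"wz": 0.03},
    {"tx": 68,"ty": 104,"tz": 61,"wx": 0,"wy": -0.037,"wz": 0.045},
    {"tx": 68,"ty": 104,"tz": 61,"wx": 0,"wy": -0.037,"wz": 0.045},
    {"tx": 68,"ty": 104,"tz": 61,"wx": 0,"wy": -0.037,"wz": 0.045},
    {"tx": 68,"ty": 104,"tz": 61,"wx": 0,"wy": -0.037,"wz": 0.045},
  ],
)

```text
time: 10.05
eef_pos: [0.5409, 0.114, 0.2589]
tcp_rot: [0.939, 0.043, 0.015, 0.341]
contact_force: [-0.3, -0.2, -2.7]
opening: 0.696
```

```bash
python3 - <<'E'
from plan import *
c=pic("scene","pics/s9.png",60,60,300,260,3)
show()
pr([(-.33,0,.132),(-.20,0,.130),(-.08,0,.128)],Rt(np.radians(40)),.155)
E
```

```text
t 10.1 q [ 0.11  0.23  1.97 -0.8   1.11  0.45] p [0.5408 0.1143 0.259 ] z [ 0.059 -0.64  -0.766] x [0.996 0.092 0.   ] F [-0.6  0.7 -3.3] op 0.698
0.155 world [0.5499 0.0151 0.1402] stack [-0.3311 -0.      0.1402]
0.173 world [0.551  0.0036 0.1264] stack [-0.3195 -0.      0.1264]
[-0.33   0.     0.132] {'tx': 0.0, 'ty': -4.0, 'tz': 7.0, 'wx': -0.0, 'wy': -0.001, 'wz': 0.001}
[-0.2   0.    0.13] {'tx': 0.0, 'ty': 94.0, 'tz': 92.0, 'wx': -0.0, 'wy': -0.001, 'wz': 0.001}
[-0.08   0.     0.128] {'tx': -0.0, 'ty': 185.0, 'tz': 171.0, 'wx': -0.0, 'wy': -0.001, 'wz': 0.001}
```

View pics/s9.png

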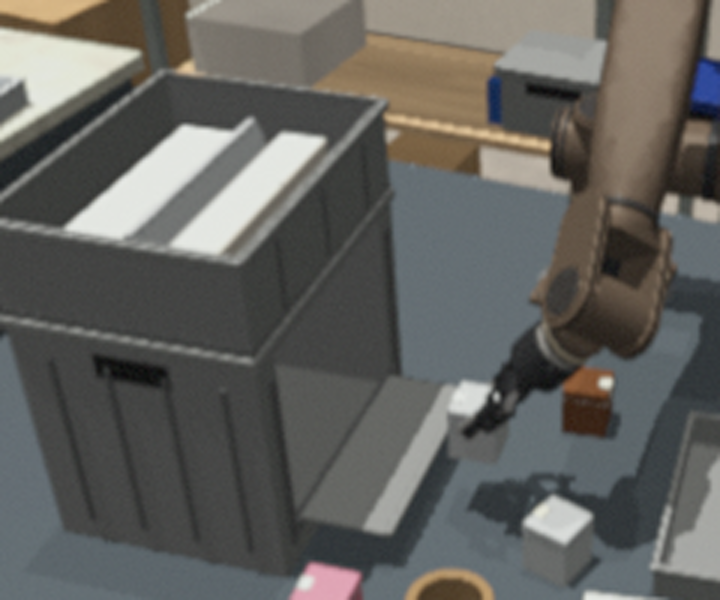

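Call:
apply_moves(
  steps=[
    {"tx": 0,"ty": 22,"tz": 27,"wx": 0,"wy": 0,"wz": 0},
    {"tx": 0,"ty": 46,"tz": 50,"wx": 0,"wy": 0,"wz": 0},
    {"tx": 0,"ty": 70,"tz": 72,"wx": 0,"wy": 0,"wz": 0},
    {"tx": 0,"ty": 94,"tz": 92,"wx": 0,"wy": 0,"wz": 0},
    {"tx": 0,"ty": 115,"tz": 110,"wx": 0,"wy": 0,"wz": 0},
    {"tx": 0,"ty": 138,"tz": 130,"wx": 0,"wy": 0,"wz": 0},
    {"tx": 0,"ty": 160,"tz": 149,"wx": 0,"wy": 0,"wz": 0},
    {"tx": 0,"ty": 178,"tz": 165,"wx": 0,"wy": 0,"wz": 0},
    {"tx": 0,"ty": 185,"tz": 171,"wx": 0,"wy": 0,"wz": 0},
    {"tx": 0,"ty": 185,"tz": 171,"wx": 0,"wy": 0,"wz": 0},
  ],
)

```text
time: 11.1
eef_pos: [0.5643, -0.1369, 0.2473]
tcp_rot: [0.939, 0.042, 0.016, 0.341]
contact_force: [0.6, 0.7, -3.4]
opening: 0.694
```

```bash
python3 - <<'E'
from plan import *
c=pic("scene","pics/s10.png",60,60,300,260,3)
show()
pr([(-.08,0,.08),(-.08,0,.060),(-.08,0,.0545)],Rt(np.radians(40)),.155)
E
```

```text
t 11.15 q [-0.33  0.26  1.96 -0.92  0.83  0.19] p [ 0.5642 -0.1362  0.2472] z [ 0.059 -0.639 -0.767] x [0.996 0.091 0.001] F [ 0.5  0.5 -3.5] op 0.695
0.155 world [ 0.5734 -0.2353  0.1283] stack [-0.0796  0.0006  0.1283]
0.173 world [ 0.5745 -0.2468  0.1146] stack [-0.068   0.0007  0.1146]
[-0.08  0.    0.08] {'tx': -1.0, 'ty': -31.0, 'tz': 37.0, 'wx': -0.001, 'wy': -0.001, 'wz': -0.0}
[-0.08  0.    0.06] {'tx': -1.0, 'ty': -44.0, 'tz': 52.0, 'wx': -0.001, 'wy': -0.001, 'wz': -0.0}
[-0.08   0.     0.054] {'tx': -1.0, 'ty': -48.0, 'tz': 56.0, 'wx': -0.001, 'wy': -0.001, 'wz': -0.0}
```

View pics/s10.png

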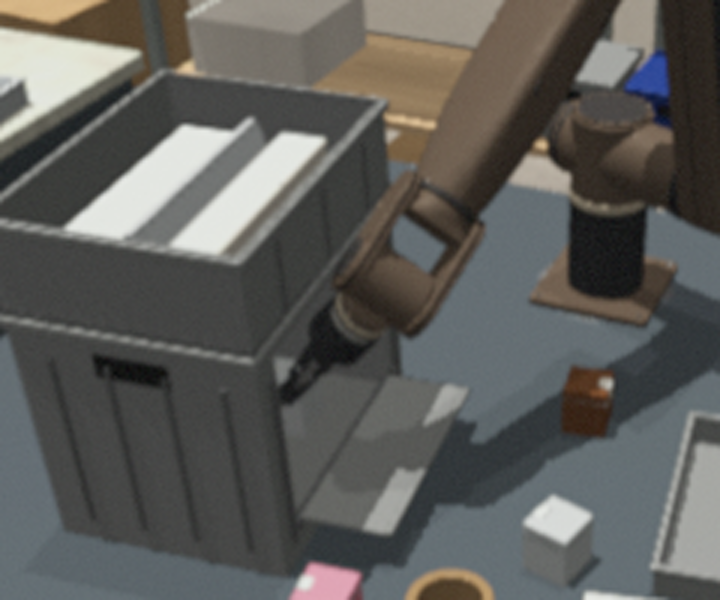

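Call:
apply_moves(
  steps=[
    {"tx": -1,"ty": -15,"tz": 18,"wx": 0,"wy": 0,"wz": 0},
    {"tx": -1,"ty": -30,"tz": 36,"wx": 0,"wy": 0,"wz": 0},
    {"tx": -1,"ty": -40,"tz": 47,"wx": 0,"wy": 0,"wz": 0},
    {"tx": -1,"ty": -44,"tz": 52,"wx": 0,"wy": 0,"wz": 0},
    {"tx": -1,"ty": -46,"tz": 54,"wx": 0,"wy": 0,"wz": 0},
    {"tx": -1,"ty": -46,"tz": 54,"wx": 0,"wy": 0,"wz": 0},
  ],
)

```text
time: 11.75
eef_pos: [0.5638, -0.1358, 0.1768]
tcp_rot: [0.939, 0.043, 0.017, 0.342]
contact_force: [0.5, -0.5, -3.7]
opening: 0.693
```

```bash
python3 - <<'E'
from plan import *
show()
E
```

```text
t 11.75 q [-0.33  0.38  1.97 -1.02  0.76  0.34] p [ 0.5638 -0.1358  0.1768] z [ 0.061 -0.64  -0.766] x [0.996 0.092 0.002] F [ 0.5 -0.5 -3.7] op 0.693
0.155 world [ 0.5732 -0.235   0.0581] stack [-0.0799  0.0004  0.0581]
0.173 world [ 0.5743 -0.2465  0.0443] stack [-0.0683  0.0005  0.0443]
```

Call:
apply_moves(
  steps=[
    {"tx": 0,"ty": -1,"tz": 1,"wx": 0,"wy": 0,"wz": 0},
    {"tx": 0,"ty": -2,"tz": 2,"wx": 0,"wy": 0,"wz": 0},
    {"tx": 0,"ty": -2,"tz": 2,"wx": 0,"wy": 0,"wz": 0},
  ],
)

```text
time: 12.05
eef_pos: [0.5638, -0.1363, 0.1744]
tcp_rot: [0.939, 0.042, 0.017, 0.342]
contact_force: [-0.2, 0.5, -2.3]
opening: 0.694
```

Call:
apply_moves(
  steps=[
    {"tx": 0,"ty": -1,"tz": 1,"wx": 0,"wy": 0,"wz": 0},
    {"tx": 0,"ty": -1,"tz": 1,"wx": 0,"wy": 0,"wz": 0},
    {"tx": 0,"ty": -1,"tz": 1,"wx": 0,"wy": 0,"wz": 0},
  ],
)

```text
time: 12.35
eef_pos: [0.5641, -0.1363, 0.1742]
tcp_rot: [0.938, 0.042, 0.017, 0.343]
contact_force: [-1.8, 3.5, 6.2]
opening: 0.693
```

Call:
apply_moves(
  steps=[
    {"tx": 0,"ty": 0,"tz": 0,"wx": 0,"wy": 0,"wz": 0},
    {"tx": 0,"ty": 0,"tz": 0,"wx": 0,"wy": 0,"wz": 0},
    {"tx": 0,"ty": 0,"tz": 0,"wx": 0,"wy": 0,"wz": 0},
    {"tx": 0,"ty": 0,"tz": 0,"wx": 0,"wy": 0,"wz": 0},
    {"tx": 0,"ty": 0,"tz": 0,"wx": 0,"wy": 0,"wz": 0},
  ],
  hand=1,
)

```text
time: 12.85
eef_pos: [0.5635, -0.1362, 0.1722]
tcp_rot: [0.939, 0.043, 0.016, 0.342]
contact_force: [-0.3, -0.1, 0.4]
opening: 0.998
```

Call:
apply_moves(
  steps=[
    {"tx": 0,"ty": 0,"tz": -10,"wx": 0,"wy": 0,"wz": 0},
    {"tx": 0,"ty": 0,"tz": -30,"wx": 0,"wy": 0,"wz": 0},
    {"tx": 0,"ty": 0,"tz": -60,"wx": 0,"wy": 0,"wz": 0},
    {"tx": 0,"ty": 0,"tz": -95,"wx": 0,"wy": 0,"wz": 0},
    {"tx": 0,"ty": -30,"tz": -130,"wx": 0,"wy": 0,"wz": 0},
    {"tx": 0,"ty": -60,"tz": -160,"wx": 0,"wy": 0,"wz": 0},
    {"tx": 0,"ty": -60,"tz": -160,"wx": 0,"wy": 0,"wz": 0},
  ],
)

```text
time: 13.55
eef_pos: [0.5494, 0.0162, 0.2577]
tcp_rot: [0.939, 0.045, 0.018, 0.341]
contact_force: [0.2, -0.4, -0.1]
opening: 0.997
```

```bash
python3 - <<'E'
from plan import *
c=pic("scene","pics/s11.png",60,60,300,260,3)
show()
cs=[];import itertools
P=[((proj(c,S(-.08+a*.03,b*.03,z))-60)*3).round().tolist() for z in(.004,.076) for a,b in((-1,-1),(-1,1),(1,1),(1,-1))]
print(P)
R=Rt(np.radians(40),np.radians(-14.4)); G=np.array([.6241,.1454,.051])
for d in(.10,.0): print(d,row(G-R[:,2]*d,R,.155))
Rv=Rt(0,np.radians(-14.4))
for d in(.10,.0): print("v",d,row(G-Rv[:,2]*d,Rv,.155))
E
```

```text
t 13.6 q [-0.07  0.21  2.   -0.86  1.    0.34] p [0.5496 0.0144 0.2572] z [ 0.063 -0.64  -0.766] x [0.995 0.095 0.003] F [-0.1 -0.7 -0.7] op 0.995
0.155 world [ 0.5594 -0.0847  0.1385] stack [-0.2308  0.0003  0.1385]
0.173 world [ 0.5605 -0.0962  0.1247] stack [-0.2193  0.0004  0.1247]
[[327.0, 451.0], [309.0, 479.0], [266.0, 471.0], [285.0, 443.0], [322.0, 408.0], [303.0, 436.0], [259.0, 428.0], [279.0, 400.0]]
0.1 [ 1.42e+02 -2.20e+02 -1.70e+02 -1.00e-03 -2.25e-01  2.64e-01]
0.0 [ 1.20e+02 -2.23e+02 -7.20e+01 -1.00e-03 -2.25e-01  2.64e-01]
v 0.1 [  87.     -63.    -116.       0.69    -0.123    0.332]
v 0.0 [ 8.70e+01 -1.27e+02 -4.00e+01  6.90e-01 -1.23e-01  3.32e-01]
```

View pics/s11.png

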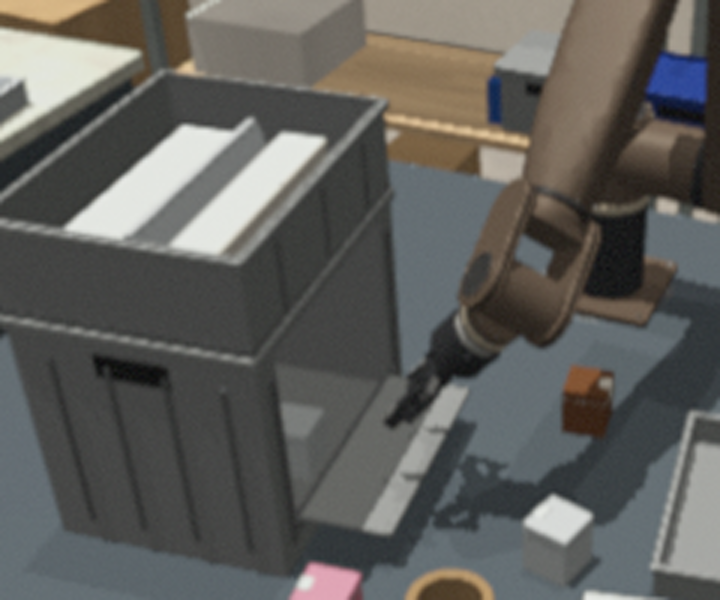

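The packed box shows inside at (300,435), matching the predicted corners. Next I'll take the empty box with the tool vertical.

Call:
apply_moves(
  steps=[
    {"tx": 20,"ty": 0,"tz": -60,"wx": 0.15,"wy": -0.03,"wz": 0.07},
    {"tx": 87,"ty": -63,"tz": -116,"wx": 0.69,"wy": -0.123,"wz": 0.332},
    {"tx": 87,"ty": -63,"tz": -116,"wx": 0.69,"wy": -0.123,"wz": 0.332},
    {"tx": 87,"ty": -63,"tz": -116,"wx": 0.69,"wy": -0.123,"wz": 0.332},
    {"tx": 87,"ty": -63,"tz": -116,"wx": 0.69,"wy": -0.123,"wz": 0.332},
    {"tx": 87,"ty": -63,"tz": -116,"wx": 0.69,"wy": -0.123,"wz": 0.332},
    {"tx": 87,"ty": -63,"tz": -116,"wx": 0.69,"wy": -0.123,"wz": 0.332},
    {"tx": 87,"ty": -63,"tz": -116,"wx": 0.69,"wy": -0.123,"wz": 0.332},
  ],
)

```text
time: 14.4
eef_pos: [0.625, 0.1414, 0.3045]
tcp_rot: [0.992, -0.128, -0.001, 0.001]
contact_force: [0.3, 0.4, 0.4]
opening: 0.997
```

```bash
python3 - <<'E'
from plan import *
c=pic("scene","pics/s12.png",150,100,390,300,3)
show()
G=np.array([.6241,.1454,.051])
Rv=Rt(0,np.radians(-14.4))
for d in(.10,.0): print("v",d,row(G-Rv[:,2]*d,Rv,.155))
E
```

```text
t 14.45 q [ 0.06  0.31  1.74 -0.    1.09  0.32] p [0.625  0.1416 0.3046] z [-0.001 -0.002 -1.   ] x [ 0.967 -0.253 -0.001] F [-0.4  0.1  0.6] op 1.002
0.155 world [0.6248 0.1412 0.1496] stack [-0.4499  0.0859  0.1496]
0.173 world [0.6248 0.1412 0.1316] stack [-0.4498  0.0859  0.1316]
v 0.1 [-2.e+00 -3.e+00 -1.e+00  3.e-03  1.e-03 -5.e-03]
v 0.0 [-2.0e+00 -4.0e+00  9.9e+01  3.0e-03  1.0e-03 -5.0e-03]
```

View pics/s12.png

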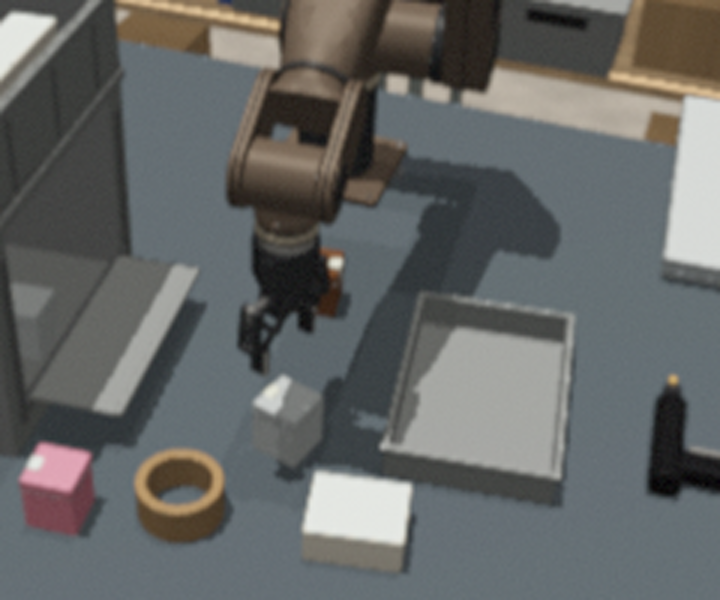

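Call:
apply_moves(
  steps=[
    {"tx": -2,"ty": -4,"tz": 30,"wx": 0,"wy": 0,"wz": -0.005},
    {"tx": -2,"ty": -4,"tz": 60,"wx": 0,"wy": 0,"wz": -0.005},
    {"tx": -2,"ty": -4,"tz": 85,"wx": 0,"wy": 0,"wz": -0.005},
    {"tx": -2,"ty": -4,"tz": 98,"wx": 0,"wy": 0,"wz": -0.005},
    {"tx": -2,"ty": -4,"tz": 99,"wx": 0,"wy": 0,"wz": -0.005},
    {"tx": -2,"ty": -4,"tz": 99,"wx": 0,"wy": 0,"wz": -0.005},
  ],
)

```text
time: 15.05
eef_pos: [0.6246, 0.1465, 0.2065]
tcp_rot: [0.992, -0.125, 0.0, 0.0]
contact_force: [0.5, 0.3, 0.8]
opening: 1.003
```

Call:
apply_moves(
  steps=[
    {"tx": 0,"ty": 0,"tz": 0,"wx": 0,"wy": 0,"wz": 0},
    {"tx": 0,"ty": 0,"tz": 0,"wx": 0,"wy": 0,"wz": 0},
    {"tx": 0,"ty": 0,"tz": 0,"wx": 0,"wy": 0,"wz": 0},
    {"tx": 0,"ty": 0,"tz": 0,"wx": 0,"wy": 0,"wz": 0},
    {"tx": 0,"ty": 0,"tz": 0,"wx": 0,"wy": 0,"wz": 0},
    {"tx": 0,"ty": 0,"tz": 0,"wx": 0,"wy": 0,"wz": 0},
  ],
  hand=0,
  force=40,
)

```text
time: 15.65
eef_pos: [0.6251, 0.1466, 0.2079]
tcp_rot: [0.992, -0.125, 0.001, -0.0]
contact_force: [0.4, -0.3, 5.9]
opening: 0.698
```

Call:
apply_moves(
  steps=[
    {"tx": 0,"ty": 0,"tz": -15,"wx": 0,"wy": 0,"wz": 0},
    {"tx": 0,"ty": 0,"tz": -40,"wx": 0,"wy": 0,"wz": 0},
    {"tx": 0,"ty": 0,"tz": -70,"wx": 0,"wy": 0,"wz": 0},
    {"tx": 0,"ty": 0,"tz": -90,"wx": 0,"wy": 0,"wz": 0},
    {"tx": 0,"ty": 0,"tz": -90,"wx": 0,"wy": 0,"wz": 0},
    {"tx": 0,"ty": 0,"tz": -90,"wx": 0,"wy": 0,"wz": 0},
  ],
)

```text
time: 16.25
eef_pos: [0.6239, 0.1466, 0.2957]
tcp_rot: [0.992, -0.125, -0.0, 0.0]
contact_force: [-1.1, -0.5, -1.3]
opening: 0.695
```

```bash
python3 - <<'E'
from plan import *
F=[]
for k in range(4):
    c=imaging.read_camera("scene"); F.append(readout.get_state()["contact_force"])
print(np.mean(F,0),np.std(F,0))
c=pic("scene","pics/s13.png",150,100,390,300,3)
show()
T=np.array([.475,.348,.141])
Rv=Rt(0,np.radians(7))
for z in(.141,.055): print("v",z,row([.475,.348,z],Rv,.155))
E
```

```text
[ 0.46974763 -0.16978085 -0.70414985] [0.15018696 0.37133738 0.39678247]
t 16.5 q [ 0.07  0.32  1.75 -0.    1.08  0.32] p [0.6238 0.1466 0.2939] z [-0.004 -0.001 -1.   ] x [ 0.969 -0.248 -0.004] F [ 0.5 -0.9 -1. ] op 0.697
0.155 world [0.6232 0.1465 0.1389] stack [-0.4553  0.0848  0.1389]
0.173 world [0.6231 0.1465 0.1209] stack [-0.4552  0.0847  0.1209]
v 0.141 [-1.94e+02 -1.58e+02 -2.00e+00  1.00e-03  4.00e-03 -3.73e-01]
v 0.055 [-1.94e+02 -1.58e+02  8.40e+01  1.00e-03  4.00e-03 -3.73e-01]
```

View pics/s13.png

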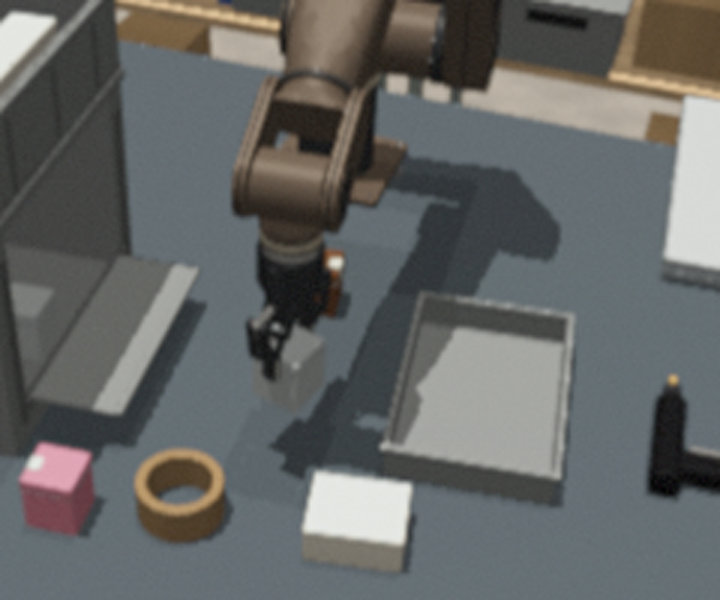

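This one weighs 0.7 N, about 70 g, so it is the empty box. It goes to the tray.

Call:
apply_moves(
  steps=[
    {"tx": -25,"ty": -20,"tz": 0,"wx": 0,"wy": 0.004,"wz": -0.05},
    {"tx": -60,"ty": -49,"tz": -2,"wx": 0,"wy": 0.004,"wz": -0.11},
    {"tx": -95,"ty": -77,"tz": -2,"wx": 0,"wy": 0.004,"wz": -0.18},
    {"tx": -130,"ty": -106,"tz": -2,"wx": 0,"wy": 0.004,"wz": -0.25},
    {"tx": -165,"ty": -134,"tz": -2,"wx": 0,"wy": 0.004,"wz": -0.32},
    {"tx": -187,"ty": -152,"tz": -2,"wx": 0,"wy": 0.004,"wz": -0.36},
    {"tx": -194,"ty": -158,"tz": -2,"wx": 0,"wy": 0.004,"wz": -0.373},
    {"tx": -194,"ty": -158,"tz": -2,"wx": 0,"wy": 0.004,"wz": -0.373},
    {"tx": -194,"ty": -158,"tz": -2,"wx": 0,"wy": 0.004,"wz": -0.373},
  ],
)

```text
time: 17.4
eef_pos: [0.4761, 0.3473, 0.2975]
tcp_rot: [0.998, 0.061, 0.002, 0.001]
contact_force: [0.8, -0.5, -1.2]
opening: 0.698
```

```bash
python3 - <<'E'
from plan import *
show()
Rv=Rt(0,np.radians(7))
for z in(.059,.057,.055): print("v",z,row([.475,.348,z],Rv,.155))
E
```

```text
t 17.4 q [ 0.46  0.21  1.88 -0.    1.05  0.34] p [0.4761 0.3473 0.2975] z [ 0.003 -0.001 -1.   ] x [0.993 0.121 0.003] F [ 0.8 -0.5 -1.2] op 0.698
0.155 world [0.4766 0.347  0.1425] stack [-0.6683 -0.043   0.1425]
0.173 world [0.4767 0.347  0.1245] stack [-0.6682 -0.0429  0.1245]
v 0.059 [-1.0e+00 -1.0e+00  8.3e+01  2.0e-03 -3.0e-03 -1.0e-03]
v 0.057 [-1.0e+00 -1.0e+00  8.5e+01  2.0e-03 -3.0e-03 -1.0e-03]
v 0.055 [-1.0e+00 -1.0e+00  8.7e+01  2.0e-03 -3.0e-03 -1.0e-03]
```

Call:
apply_moves(
  steps=[
    {"tx": -1,"ty": 0,"tz": 25,"wx": 0,"wy": 0,"wz": 0},
    {"tx": -1,"ty": 0,"tz": 50,"wx": 0,"wy": 0,"wz": 0},
    {"tx": -1,"ty": 0,"tz": 70,"wx": 0,"wy": 0,"wz": 0},
    {"tx": -1,"ty": 0,"tz": 80,"wx": 0,"wy": 0,"wz": 0},
    {"tx": -1,"ty": 0,"tz": 84,"wx": 0,"wy": 0,"wz": 0},
    {"tx": -1,"ty": 0,"tz": 84,"wx": 0,"wy": 0,"wz": 0},
    {"tx": -1,"ty": 0,"tz": 84,"wx": 0,"wy": 0,"wz": 0},
  ],
)

```text
time: 18.1
eef_pos: [0.4756, 0.3477, 0.215]
tcp_rot: [0.998, 0.061, 0.003, 0.0]
contact_force: [-0.3, 0.4, 0.2]
opening: 0.697
```

Call:
apply_moves(
  steps=[
    {"tx": 0,"ty": 0,"tz": 1,"wx": 0,"wy": 0,"wz": 0},
    {"tx": 0,"ty": 0,"tz": 2,"wx": 0,"wy": 0,"wz": 0},
    {"tx": 0,"ty": 0,"tz": 2,"wx": 0,"wy": 0,"wz": 0},
  ],
)

```text
time: 18.4
eef_pos: [0.4749, 0.3478, 0.2122]
tcp_rot: [0.998, 0.061, 0.002, 0.0]
contact_force: [-0.0, -0.5, -0.7]
opening: 0.702
```

```bash
python3 - <<'E'
from plan import *
show()
E
```

```text
t 18.4 q [ 0.46  0.33  1.91 -0.    0.9   0.34] p [0.4749 0.3478 0.2122] z [ 0.004 -0.001 -1.   ] x [0.993 0.122 0.004] F [-0.  -0.5 -0.7] op 0.702
0.155 world [0.4755 0.3477 0.0572] stack [-0.669  -0.0441  0.0572]
0.173 world [0.4756 0.3477 0.0392] stack [-0.669  -0.044   0.0392]
```

Call:
apply_moves(
  steps=[
    {"tx": 0,"ty": 0,"tz": 1,"wx": 0,"wy": 0,"wz": 0},
    {"tx": 0,"ty": 0,"tz": 2,"wx": 0,"wy": 0,"wz": 0},
    {"tx": 0,"ty": 0,"tz": 2,"wx": 0,"wy": 0,"wz": 0},
  ],
)

```text
time: 18.7
eef_pos: [0.4752, 0.3479, 0.2118]
tcp_rot: [0.998, 0.061, 0.001, 0.001]
contact_force: [-3.4, -3.0, 8.6]
opening: 0.698
```

Contact reads 8.6 N upward. I'll release and rise straight up.

Call:
apply_moves(
  steps=[
    {"tx": 0,"ty": 0,"tz": -1,"wx": 0,"wy": 0,"wz": 0},
    {"tx": 0,"ty": 0,"tz": -1,"wx": 0,"wy": 0,"wz": 0},
    {"tx": 0,"ty": 0,"tz": -1,"wx": 0,"wy": 0,"wz": 0},
    {"tx": 0,"ty": 0,"tz": -1,"wx": 0,"wy": 0,"wz": 0},
    {"tx": 0,"ty": 0,"tz": -1,"wx": 0,"wy": 0,"wz": 0},
  ],
  hand=1,
)

```text
time: 19.2
eef_pos: [0.4748, 0.3476, 0.2105]
tcp_rot: [0.998, 0.061, 0.001, 0.001]
contact_force: [-0.2, 0.1, -0.0]
opening: 0.999
```

Call:
apply_moves(
  steps=[
    {"tx": 0,"ty": 0,"tz": -15,"wx": 0,"wy": 0,"wz": 0},
    {"tx": 0,"ty": 0,"tz": -45,"wx": 0,"wy": 0,"wz": 0},
    {"tx": 0,"ty": 0,"tz": -85,"wx": 0,"wy": 0,"wz": 0},
    {"tx": 0,"ty": 0,"tz": -120,"wx": 0,"wy": 0,"wz": 0},
    {"tx": 0,"ty": 0,"tz": -120,"wx": 0,"wy": 0,"wz": 0},
  ],
)

```text
time: 19.7
eef_pos: [0.476, 0.3487, 0.3391]
tcp_rot: [0.998, 0.061, 0.008, -0.002]
contact_force: [0.9, 0.4, 1.1]
opening: 1.0
```

```bash
cat > close.py <<'E'
from plan import *
def cltip(f,s=.025):
    H=np.array([-.148,.055]); e=np.array([-np.sin(f),np.cos(f)]); n=np.array([np.cos(f),np.sin(f)])
    if f>np.pi/4: # finger upper/inner side (normal r2,r2) touches edge circle
        return H+.12*e-.016*np.array([r2,r2])+s*np.array([r2,-r2])
    # inner tip corner touches outer face
    C=H+(.12-s)*e-.002*n
    return C-.011*np.array([r2,r2])
E
python3 - <<'E'
from close import *
c=pic("scene","pics/s14.png",150,100,390,300,3)
show()
for f in np.arange(1.57,-.01,-.1): print(f.round(2),cltip(f).round(3))
pr([(-.36,0,.15),(-.36,0,.03)])
E
```

```text
t 19.75 q [ 0.46  0.16  1.85 -0.    1.11  0.34] p [0.4753 0.3483 0.3358] z [ 0.011  0.003 -1.   ] x [0.992 0.122 0.011] F [ 0.   0.1 -0.9] op 0.999
0.155 world [0.477  0.3487 0.1808] stack [-0.6699 -0.0424  0.1808]
0.173 world [0.4772 0.3488 0.1628] stack [-0.67   -0.0422  0.1628]
1.57 [-0.262  0.026]
1.47 [-0.261  0.038]
1.37 [-0.259  0.05 ]
1.27 [-0.256  0.062]
1.17 [-0.252  0.073]
1.07 [-0.247  0.084]
0.97 [-0.241  0.094]
0.87 [-0.233  0.103]
0.77 [-0.223  0.114]
0.67 [-0.216  0.12 ]
0.57 [-0.209  0.126]
0.47 [-0.201  0.131]
0.37 [-0.192  0.135]
0.27 [-0.183  0.138]
0.17 [-0.174  0.141]
0.07 [-0.164  0.142]
[-0.36  0.    0.15] {'tx': 38.0, 'ty': 189.0, 'tz': 64.0, 'wx': -0.787, 'wy': -0.023, 'wz': 0.025}
[-0.36  0.    0.03] {'tx': 36.0, 'ty': 189.0, 'tz': 184.0, 'wx': -0.787, 'wy': -0.023, 'wz': 0.025}
```

View pics/s14.png

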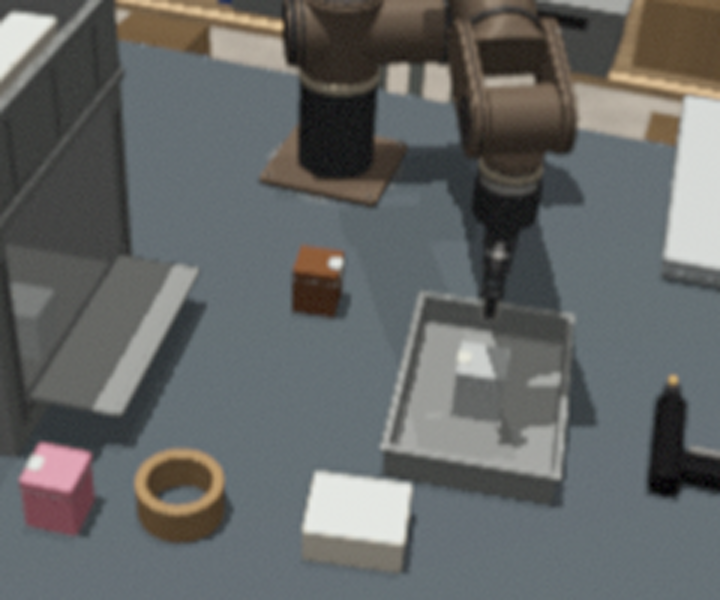

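The empty box stands in the tray at (482,385). Now I'll close the flap from below, starting with shut fingers in front of it.

Call:
apply_moves(
  steps=[
    {"tx": 5,"ty": 30,"tz": 0,"wx": -0.1,"wy": 0,"wz": 0},
    {"tx": 38,"ty": 189,"tz": 64,"wx": -0.787,"wy": -0.023,"wz": 0.025},
    {"tx": 38,"ty": 189,"tz": 64,"wx": -0.787,"wy": -0.023,"wz": 0.025},
    {"tx": 38,"ty": 189,"tz": 64,"wx": -0.787,"wy": -0.023,"wz": 0.025},
    {"tx": 38,"ty": 189,"tz": 64,"wx": -0.787,"wy": -0.023,"wz": 0.025},
    {"tx": 38,"ty": 189,"tz": 64,"wx": -0.787,"wy": -0.023,"wz": 0.025},
    {"tx": 38,"ty": 189,"tz": 64,"wx": -0.787,"wy": -0.023,"wz": 0.025},
    {"tx": 38,"ty": 189,"tz": 64,"wx": -0.787,"wy": -0.023,"wz": 0.025},
  ],
  hand=0,
)

```text
time: 20.55
eef_pos: [0.5351, 0.1649, 0.2665]
tcp_rot: [0.923, 0.044, 0.013, 0.383]
contact_force: [-0.2, 0.1, 0.8]
opening: -0.0
```

```bash
python3 - <<'E'
from close import *
show()
pr([(-.34,0,.08),(-.32,0,.03),(-.29,0,.02),(-.262,0,.018)])
E
```

```text
t 20.55 q [ 0.21  0.25  1.94 -0.84  1.23  0.53] p [0.5351 0.1649 0.2665] z [ 0.058 -0.705 -0.706] x [ 0.996  0.091 -0.009] F [-0.2  0.1  0.8] op -0.0
0.155 world [0.5441 0.0555 0.157 ] stack [-0.3719 -0.0022  0.157 ]
0.173 world [0.5451 0.0428 0.1443] stack [-0.3591 -0.0023  0.1443]
[-0.34  0.    0.08] {'tx': 2.0, 'ty': -32.0, 'tz': 59.0, 'wx': 0.001, 'wy': 0.006, 'wz': 0.007}
[-0.32  0.    0.03] {'tx': 2.0, 'ty': -53.0, 'tz': 108.0, 'wx': 0.001, 'wy': 0.006, 'wz': 0.007}
[-0.29  0.    0.02] {'tx': 2.0, 'ty': -39.0, 'tz': 137.0, 'wx': 0.001, 'wy': 0.006, 'wz': 0.007}
[-0.262  0.     0.018] {'tx': 2.0, 'ty': -21.0, 'tz': 158.0, 'wx': 0.001, 'wy': 0.006, 'wz': 0.007}
```

Call:
apply_moves(
  steps=[
    {"tx": 2,"ty": -32,"tz": 59,"wx": 0,"wy": 0.006,"wz": 0.007},
    {"tx": 2,"ty": -53,"tz": 108,"wx": 0,"wy": 0.006,"wz": 0.007},
    {"tx": 2,"ty": -53,"tz": 108,"wx": 0,"wy": 0.006,"wz": 0.007},
    {"tx": 2,"ty": -39,"tz": 137,"wx": 0,"wy": 0.006,"wz": 0.007},
    {"tx": 2,"ty": -39,"tz": 137,"wx": 0,"wy": 0.006,"wz": 0.007},
  ],
)

```text
time: 21.05
eef_pos: [0.5419, 0.094, 0.1411]
tcp_rot: [0.923, 0.041, 0.016, 0.383]
contact_force: [-1.2, -0.2, 0.1]
opening: 0.0
```

```bash
python3 - <<'E'
from close import *
show()
c=pic("scene","pics/s15.png",90,100,330,300,3)
pr([(-.262,0,.018)]+[tuple(np.insert(cltip(f),1,0)) for f in (1.45,1.3,1.2,1.1,1,.9)])
E
```

```text
t 21.05 q [ 0.09  0.44  1.99 -0.99  1.01  0.68] p [0.5419 0.094  0.1411] z [ 0.06  -0.706 -0.706] x [ 0.996  0.088 -0.003] F [-1.2 -0.2  0.1] op 0.0
0.155 world [ 0.5513 -0.0154  0.0317] stack [-0.3006 -0.0014  0.0317]
0.173 world [ 0.5524 -0.0281  0.019 ] stack [-0.2878 -0.0015  0.019 ]
[-0.262  0.     0.018] {'tx': 0.0, 'ty': 18.0, 'tz': 20.0, 'wx': 0.002, 'wy': 0.002, 'wz': -0.001}
[-0.261  0.     0.04 ] {'tx': 0.0, 'ty': 34.0, 'tz': 5.0, 'wx': 0.002, 'wy': 0.002, 'wz': -0.001}
[-0.257  0.     0.058] {'tx': 0.0, 'ty': 49.0, 'tz': -4.0, 'wx': 0.002, 'wy': 0.002, 'wz': -0.001}
[-0.253  0.     0.069] {'tx': 0.0, 'ty': 60.0, 'tz': -10.0, 'wx': 0.002, 'wy': 0.002, 'wz': -0.001}
[-0.249  0.     0.08 ] {'tx': 0.0, 'ty': 71.0, 'tz': -14.0, 'wx': 0.002, 'wy': 0.002, 'wz': -0.001}
[-0.243  0.     0.091] {'tx': 0.0, 'ty': 83.0, 'tz': -17.0, 'wx': 0.002, 'wy': 0.002, 'wz': -0.001}
[-0.236  0.     0.101] {'tx': 0.0, 'ty': 95.0, 'tz': -19.0, 'wx': 0.002, 'wy': 0.002, 'wz': -0.001}
```

View pics/s15.png

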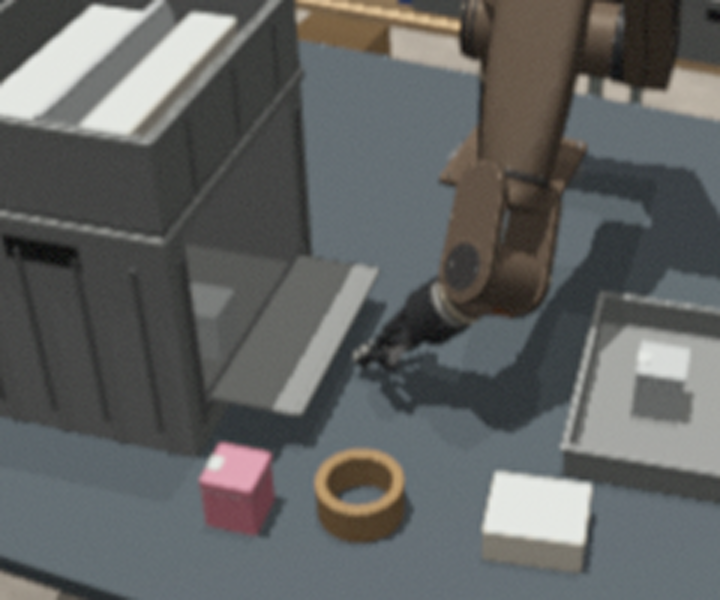

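Call:
apply_moves(
  steps=[
    {"tx": 0,"ty": 18,"tz": 20,"wx": 0,"wy": 0,"wz": 0},
    {"tx": 0,"ty": 18,"tz": 20,"wx": 0,"wy": 0,"wz": 0},
    {"tx": 0,"ty": 25,"tz": 13,"wx": 0,"wy": 0,"wz": 0},
    {"tx": 0,"ty": 34,"tz": 5,"wx": 0,"wy": 0,"wz": 0},
    {"tx": 0,"ty": 42,"tz": 1,"wx": 0,"wy": 0,"wz": 0},
    {"tx": 0,"ty": 49,"tz": -4,"wx": 0,"wy": 0,"wz": 0},
    {"tx": 0,"ty": 60,"tz": -10,"wx": 0,"wy": 0,"wz": 0},
    {"tx": 0,"ty": 71,"tz": -14,"wx": 0,"wy": 0,"wz": 0},
    {"tx": 0,"ty": 83,"tz": -17,"wx": 0,"wy": 0,"wz": 0},
    {"tx": 0,"ty": 83,"tz": -17,"wx": 0,"wy": 0,"wz": 0},
  ],
)

```text
time: 22.1
eef_pos: [0.5477, 0.0487, 0.2164]
tcp_rot: [0.922, 0.041, 0.02, 0.384]
contact_force: [0.6, -0.2, -0.4]
opening: -0.001
```

```bash
python3 - <<'E'
from close import *
show()
c=pic("scene","pics/s16.png",90,100,330,300,3)
pr([tuple(np.insert(cltip(f),1,0)) for f in (1,.9,.8,.7,.6,.5,.4,.3,.2,.1,0)])
E
```

```text
t 22.1 q [ 0.    0.29  2.   -0.97  1.03  0.52] p [0.5477 0.0487 0.2164] z [ 0.067 -0.707 -0.704] x [0.996 0.09  0.005] F [ 0.6 -0.2 -0.4] op -0.001
0.155 world [ 0.5582 -0.061   0.1073] stack [-0.2546  0.0013  0.1073]
0.173 world [ 0.5594 -0.0737  0.0946] stack [-0.2418  0.0013  0.0946]
[-0.243  0.     0.091] {'tx': -0.0, 'ty': -2.0, 'tz': 1.0, 'wx': 0.004, 'wy': -0.002, 'wz': -0.003}
[-0.236  0.     0.101] {'tx': -0.0, 'ty': 10.0, 'tz': -1.0, 'wx': 0.004, 'wy': -0.002, 'wz': -0.003}
[-0.228  0.     0.11 ] {'tx': -0.0, 'ty': 22.0, 'tz': -1.0, 'wx': 0.004, 'wy': -0.002, 'wz': -0.003}
[-0.219  0.     0.119] {'tx': -0.0, 'ty': 35.0, 'tz': -1.0, 'wx': 0.004, 'wy': -0.002, 'wz': -0.003}
[-0.211  0.     0.124] {'tx': -0.0, 'ty': 44.0, 'tz': 0.0, 'wx': 0.004, 'wy': -0.002, 'wz': -0.003}
[-0.203  0.     0.13 ] {'tx': -0.0, 'ty': 54.0, 'tz': 2.0, 'wx': 0.004, 'wy': -0.002, 'wz': -0.003}
[-0.195  0.     0.134] {'tx': -0.0, 'ty': 63.0, 'tz': 5.0, 'wx': 0.004, 'wy': -0.002, 'wz': -0.003}
[-0.186  0.     0.137] {'tx': -0.0, 'ty': 71.0, 'tz': 9.0, 'wx': 0.004, 'wy': -0.002, 'wz': -0.003}
[-0.177  0.     0.14 ] {'tx': -0.0, 'ty': 80.0, 'tz': 14.0, 'wx': 0.004, 'wy': -0.002, 'wz': -0.003}
[-0.167  0.     0.142] {'tx': -0.0, 'ty': 87.0, 'tz': 19.0, 'wx': 0.004, 'wy': -0.002, 'wz': -0.003}
[-0.158  0.     0.142] {'tx': -0.0, 'ty': 94.0, 'tz': 25.0, 'wx': 0.004, 'wy': -0.002, 'wz': -0.003}
```

View pics/s16.png

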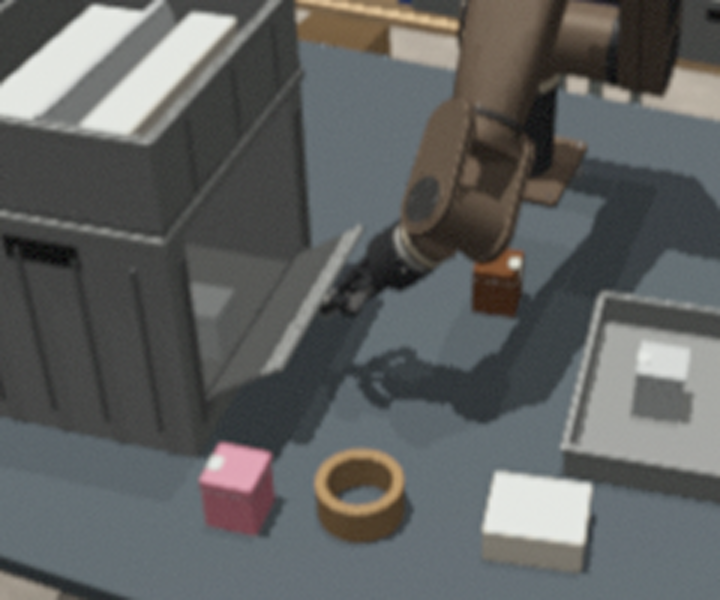

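The flap is coming up, at roughly 1.0 rad with its edge from (360,230) to (275,370). I'll keep closing it.

Call:
apply_moves(
  steps=[
    {"tx": 0,"ty": 10,"tz": -1,"wx": 0,"wy": 0,"wz": 0},
    {"tx": 0,"ty": 22,"tz": -1,"wx": 0,"wy": 0,"wz": 0},
    {"tx": 0,"ty": 35,"tz": -1,"wx": 0,"wy": 0,"wz": 0},
    {"tx": 0,"ty": 44,"tz": 0,"wx": 0,"wy": 0,"wz": 0},
    {"tx": 0,"ty": 54,"tz": 2,"wx": 0,"wy": 0,"wz": 0},
    {"tx": 0,"ty": 63,"tz": 5,"wx": 0,"wy": 0,"wz": 0},
    {"tx": 0,"ty": 71,"tz": 9,"wx": 0,"wy": 0,"wz": 0},
    {"tx": 0,"ty": 80,"tz": 14,"wx": 0,"wy": 0,"wz": 0},
    {"tx": 0,"ty": 87,"tz": 19,"wx": 0,"wy": 0,"wz": 0},
    {"tx": 0,"ty": 87,"tz": 19,"wx": 0,"wy": 0,"wz": 0},
  ],
)

```text
time: 23.15
eef_pos: [0.5539, -0.0266, 0.2626]
tcp_rot: [0.922, 0.041, 0.018, 0.384]
contact_force: [-0.3, 0.8, 0.2]
opening: 0.002
```

```bash
python3 - <<'E'
from close import *
show()
c=pic("scene","pics/s17.png",90,100,330,300,3)
pr([tuple(np.insert(cltip(f),1,0)) for f in (.1,.05,0,-.03)])
E
```

```text
t 23.15 q [-0.14  0.21  2.   -0.97  0.99  0.36] p [ 0.5539 -0.0266  0.2626] z [ 0.065 -0.707 -0.704] x [0.996 0.09  0.002] F [-0.3  0.8  0.2] op 0.002
0.155 world [ 0.564  -0.1362  0.1535] stack [-0.1791  0.0002  0.1535]
0.173 world [ 0.5652 -0.149   0.1408] stack [-0.1663  0.0002  0.1408]
[-0.167  0.     0.142] {'tx': -0.0, 'ty': 1.0, 'tz': -1.0, 'wx': 0.004, 'wy': -0.001, 'wz': -0.002}
[-0.163  0.     0.142] {'tx': -0.0, 'ty': 5.0, 'tz': 2.0, 'wx': 0.004, 'wy': -0.001, 'wz': -0.002}
[-0.158  0.     0.142] {'tx': -0.0, 'ty': 8.0, 'tz': 5.0, 'wx': 0.004, 'wy': -0.001, 'wz': -0.002}
[-0.155  0.     0.142] {'tx': -0.0, 'ty': 10.0, 'tz': 7.0, 'wx': 0.004, 'wy': -0.001, 'wz': -0.002}
```

View pics/s17.png

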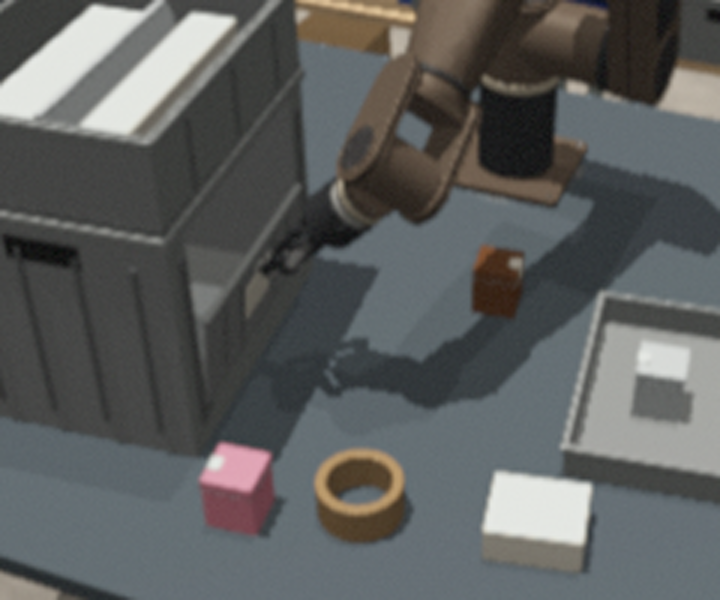

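Call:
apply_moves(
  steps=[
    {"tx": 0,"ty": 3,"tz": 1,"wx": 0,"wy": 0,"wz": 0},
    {"tx": 0,"ty": 6,"tz": 4,"wx": 0,"wy": 0,"wz": 0},
    {"tx": 0,"ty": 8,"tz": 5,"wx": 0,"wy": 0,"wz": 0},
    {"tx": 0,"ty": 8,"tz": 5,"wx": 0,"wy": 0,"wz": 0},
  ],
)

```text
time: 23.6
eef_pos: [0.5544, -0.0346, 0.2642]
tcp_rot: [0.922, 0.042, 0.018, 0.384]
contact_force: [1.0, 0.7, -0.3]
opening: -0.0
```

Call:
apply_moves(
  steps=[
    {"tx": 0,"ty": 1,"tz": 1,"wx": 0,"wy": 0,"wz": 0},
    {"tx": 0,"ty": 2,"tz": 2,"wx": 0,"wy": 0,"wz": 0},
    {"tx": 0,"ty": 2,"tz": 2,"wx": 0,"wy": 0,"wz": 0},
  ],
)

```text
time: 23.9
eef_pos: [0.5545, -0.0358, 0.2644]
tcp_rot: [0.923, 0.041, 0.018, 0.382]
contact_force: [-2.8, 10.3, 3.6]
opening: 0.0
```

```bash
python3 - <<'E'
from close import *
show()
E
```

```text
t 23.9 q [-0.15  0.21  2.   -0.97  0.98  0.35] p [ 0.5545 -0.0358  0.2644] z [ 0.065 -0.704 -0.707] x [0.996 0.09  0.002] F [-2.8 10.3  3.6] op 0.0
0.155 world [ 0.5646 -0.145   0.1549] stack [-1.703e-01  1.000e-04  1.549e-01]
0.173 world [ 0.5658 -0.1577  0.1422] stack [-1.576e-01  1.000e-04  1.422e-01]
```

A 10 N reaction, where the hinge alone needs 1–2 N, means the flap is on its stop. The tip is at −157.6 mm against a predicted −158 mm for shut. I'll back off and check.

Call:
apply_moves(
  steps=[
    {"tx": 0,"ty": -10,"tz": -10,"wx": 0,"wy": 0,"wz": 0},
    {"tx": 0,"ty": -35,"tz": -35,"wx": 0,"wy": 0,"wz": 0},
    {"tx": 0,"ty": -60,"tz": -65,"wx": 0,"wy": 0,"wz": 0},
    {"tx": 0,"ty": -85,"tz": -100,"wx": 0,"wy": 0,"wz": 0},
    {"tx": 0,"ty": -105,"tz": -130,"wx": 0,"wy": 0,"wz": 0},
    {"tx": 0,"ty": -105,"tz": -130,"wx": 0,"wy": 0,"wz": 0},
    {"tx": 0,"ty": -105,"tz": -130,"wx": 0,"wy": 0,"wz": 0},
  ],
)

```text
time: 24.6
eef_pos: [0.5395, 0.1291, 0.2816]
tcp_rot: [0.922, 0.042, 0.018, 0.384]
contact_force: [0.4, 0.2, -0.3]
opening: 0.001
```

```bash
python3 - <<'E'
from close import *
show()
c=imaging.read_camera("scene"); off=(60,60);s=3
i=cv2.resize(c["img"][60:260,60:300,::-1],None,fx=s,fy=s,interpolation=cv2.INTER_CUBIC)
for f,col in((0,(0,0,255)),(.1,(255,0,255))):
    p=[((proj(c,S(-.148-.12*np.sin(f),y,.055+.12*np.cos(f)))-60)*3).astype(int).tolist() for y in(-.15,.15)]
    for q in p: cv2.circle(i,tuple(q),3,col,1)
cv2.imwrite("pics/s18.png",i)
pic("top","pics/t18.png",140,90,380,290,3)
c=imaging.read_camera("top")
E
```

```text
t 24.6 q [ 0.15  0.21  1.95 -0.86  1.2   0.48] p [0.5395 0.1291 0.2816] z [ 0.067 -0.707 -0.704] x [0.996 0.092 0.001] F [ 0.4  0.2 -0.3] op 0.001
0.155 world [0.5499 0.0196 0.1724] stack [-3.355e-01  3.000e-04  1.724e-01]
0.173 world [0.5511 0.0068 0.1597] stack [-3.227e-01  3.000e-04  1.597e-01]
```

View pics/s18.png

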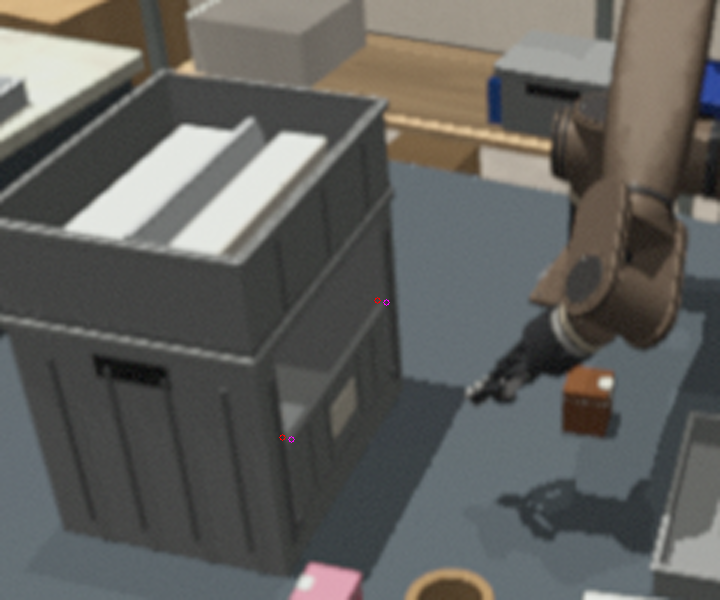

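View pics/t18.png

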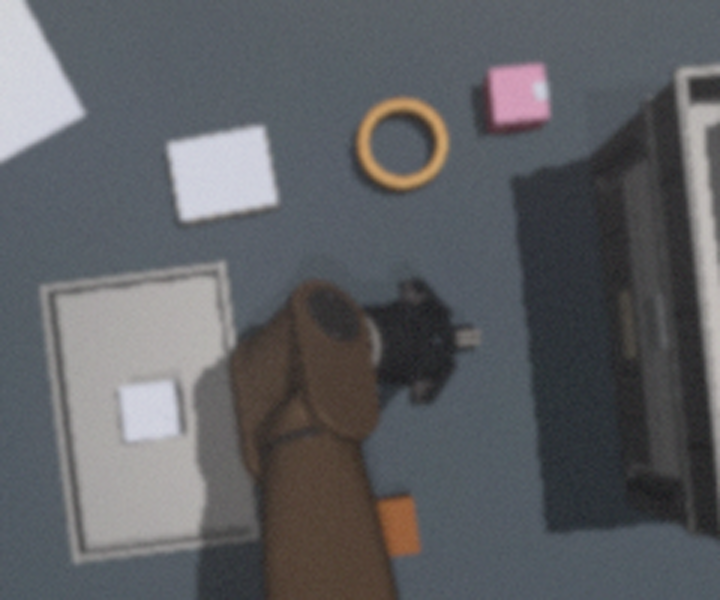

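```bash
python3 - <<'E'
from h import *
c=imaging.read_camera("top"); b=c["img"].astype(float).mean(2); a=cv2.imread("pics/top0.png").astype(float).mean(2)
for r in(170,220): print(r); print(a[r-6:r+6,336:364].mean(0).round().astype(int)); print(b[r-6:r+6,336:364].mean(0).round().astype(int))
print([proj(c,S(-.148-.12*np.sin(f)+.005,0,.055+.12*np.cos(f)))[0].round(1) for f in(0,.05,.1)])
i=c["img"][150:250,330:400,::-1]; j=cv2.imread("pics/top0.png")[150:250,330:400]
cv2.imwrite("pics/cmp.png",cv2.resize(np.hstack([j,i]),None,fx=5,fy=5,interpolation=cv2.INTER_CUBIC)*1)
c2=imaging.read_camera("scene")
i=c2["img"][140:250,145:205,::-1]; j=cv2.imread("pics/scene0.png")[140:250,145:205]
cv2.imwrite("pics/cmp2.png",cv2.convertScaleAbs(cv2.resize(np.hstack([j,i]),None,fx=5,fy=5,interpolation=cv2.INTER_CUBIC),alpha=1.8))
E
```

```text
170
[49 50 49 46 44 43 45 42 43 42 42 45 50 58 66 68 67 69 70 72 72 68 65 63
 65 61 54 47]
[52 51 51 49 47 45 45 45 45 46 45 47 49 58 66 71 71 71 73 73 75 72 68 65
 67 63 55 50]
220
[49 48 47 48 47 48 46 47 44 43 41 40 42 41 42 41 42 46 54 64 66 67 68 68
 70 70 68 65]
[50 50 50 49 49 50 49 49 46 44 44 44 44 43 43 43 43 46 54 63 69 68 71 71
 73 73 72 67]
[np.float64(355.3), np.float64(353.4), np.float64(351.4)]
```

View pics/cmp2.png

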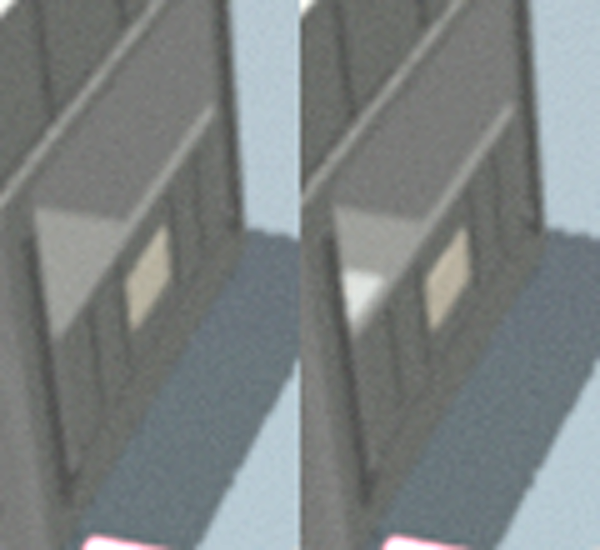

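```bash
python3 - <<'E'
from h import *
print(ctrl.sign_off())
E
```

```text
the job is handed in; nothing more can be done
None
```

I completed every step of the task and handed the job in at about 25 s of the 72 s allowed; the hand-in gave no verdict.

- **Flap opened:** I hooked it from inside and pulled it down. Its corners in the picture matched the 1.57 rad prediction.
- **Packed box:** the first box I lifted read about 3.2 N (around 330 g). I stood it on the lower container's floor, 66 mm behind the inside of the front wall and at mid-width. I felt it touch the floor before letting go.
- **Empty box:** the other box read about 0.7 N (around 70 g). I stood it near the centre of the tray, also after feeling contact.
- **Flap closed:** I lifted it from below and pushed until it met a 10 N reaction, well above the hinge's 1 to 2 N.

**Last checks**
- **Flap:** its edge lies at the same pixels as in the first pictures, to within about 0.5 px, and where a shut flap is predicted.
- **Boxes:** both look upright. Only part of the packed box can be seen over the shut flap.
- **Other things:** the tape roll and foam block look unmoved. I did not re-measure the glue gun, but nothing went near it.
- **Robot:** it stands clear of everything and reads about 0 N.

No check failed or disagreed. The arm refused two early move calls because I left fields out of the rows; nothing moved in either case.

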